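Unload warm circuit boards with a spatula into a latched carrier case

TASK

Move every circuit board from the preheater into the open carrier case with the spatula: the boards are hot, so slide the blade under each one and never touch a board with the gripper or arm; each must stand flat on its own feet in the black area, component side up. Then put the spatula back standing on its green mat, after that shut the clear hood fully, and only once it is shut turn both orange turnbuttons fully home over its blue flange. Leave everything else on the table where it is.

Things in the scene. Friction and masses are not known exactly. Their poses are not given: they have to be found in the camera images.
- board_green: green circuit board, 76 x 76 x 3 mm, 50 to 100 g, on four brass standoffs (8 mm dia., 12 mm high, 32 mm either way of its middle): a free gap 12 mm high, 56 mm wide under it from each of its four sides. Parts reach 22 mm above its feet. Origin: its middle, at the level of the feet; z up from the component side. May be absent (2 or 3 boards are present).
- board_blue: blue circuit board, 76 x 76 x 3 mm, 50 to 100 g, on four brass standoffs (8 mm dia., 12 mm high, 32 mm either way of its middle): a free gap 12 mm high, 56 mm wide under it from each of its four sides. Parts reach 22 mm above its feet. Origin: its middle, at the level of the feet; z up from the component side. May be absent (2 or 3 boards are present).
- board_red: red circuit board, 76 x 76 x 3 mm, 50 to 100 g, on four brass standoffs (8 mm dia., 12 mm high, 32 mm either way of its middle): a free gap 12 mm high, 56 mm wide under it from each of its four sides. Parts reach 22 mm above its feet. Origin: its middle, at the level of the feet; z up from the component side. May be absent (2 or 3 boards are present).
- preheater: white instrument, 230 mm deep (x), 370 mm wide (y), its top a flat bare aluminium hot plate 70 mm above the table; fixed. Origin: centre of its underside; -x is its front, towards the robot. The boards stand on its plate.
- case: grey carrier case, fixed: flat slab 30 mm high, x from -130 to +75 mm, 384 mm wide (y), no front rim; -x is the front, towards the robot. Origin: on the table, under the middle of the black board area. A clear hood closes over the area.
- board_area (a point): middle of the black board area on top of the slab, 30 mm above the table; axes as the case. It is 108 mm deep (x), 308 mm wide (y), marked by yellow lines into three bays with middles at y = -85, 0, +85 mm (any place in the area will do).
- lid (a joint): angle of the clear hood with blue trim, rad: 0 shut (rim flat on the slab), 1.6 wide open; it stays at any angle (stiff hinge, 0.35 N m); starts at 1.15 to 1.4. It can be shut by pushing on the outside of its roof. Shut, it covers x from -60 to +65, y from -160 to +160 mm of the case; walls 3 mm, flat roof 32 mm above the slab (29 mm inside).
- lid_hinge (a point): middle of the hood's hinge line, at x = +65, z = 30 mm of the case; the line runs along the case's y. Opening lifts the hood's front edge up and back. This point turns with the hood.
- lid_edge (a point): middle of the front edge, top side, of the hood's blue flange, 151 mm from the hinge line. The flange is 344 mm wide, 4 mm thick and sticks out 26 mm in front of the hood (to x = -86 mm of the case when shut, 4 mm above the slab).
- lid_handle (a point): grip point of the hood's blue knob, which stands on the roof, 105 mm in front of the hinge line and 15 mm above the roof (47 mm above the rim's plane); turns with the hood. Knob 14 mm (x) by 20 mm (y), 24 mm high. Pinched across y it lifts the hood open again if need be.
- mat: green mat 240 mm (x) by 100 mm (y), 4 mm thick, fixed on the table; origin: centre of its underside. Home of the spatula.
- spatula: lifting spatula, about 160 g, standing by itself on its flat steel blade, 32 mm wide, 2.5 mm thick, x from -60 to +42 mm. At x = -59 mm a thin upright strip 24 mm wide rises to the red handle. Origin: underside of the blade, on its middle line; x points along the blade to its tip, away from the handle; z up. Centre of mass about 40 mm behind the origin.
- spatula_grip (a point): where to take the spatula from above: middle of the level red handle, 95 mm behind its origin, 73 mm above the blade's underside. The handle is 16 mm wide (y) and 22 mm high, x from -61 to -156 mm, its underside 62 mm and top 84 mm above the blade's underside.
- turnbutton_left (a joint): angle of the left orange turnbutton, rad: 0 open (bar parallel to the case's front edge, clear of the hood), growing counterclockwise seen from above to its stop at 1.57 (bar pointing front to back, one end over the hood's blue flange). Takes 0.06 N m to turn, stays where left; starts at 0 to 0.25. It does not block the hood.
- turnbutton_left_grip (a point): grip point of the left turnbutton on its upright axis at x = -100, y = +162 mm of the case, 49 mm above the table; turns with it. Bar 48 mm long, 12 mm wide, underside 35 mm above the table; on it a grip fin 40 mm long, 10 mm thick, from 41 to 57 mm above the table. At joint 0 bar and fin lie along the case's y.
- turnbutton_right (a joint): angle of the right orange turnbutton, rad: 0 open (bar parallel to the case's front edge, clear of the hood), growing counterclockwise seen from above to its stop at 1.57 (bar pointing front to back, one end over the hood's blue flange). Takes 0.06 N m to turn, stays where left; starts at 0 to 0.25. It does not block the hood.
- turnbutton_right_grip (a point): grip point of the right turnbutton on its upright axis at x = -100, y = -162 mm of the case, 49 mm above the table; turns with it. Bar 48 mm long, 12 mm wide, underside 35 mm above the table; on it a grip fin 40 mm long, 10 mm thick, from 41 to 57 mm above the table. At joint 0 bar and fin lie along the case's y.
- mug: bystander, leave alone: white mug, 76 mm wide, 85 mm high; origin under its middle
- flux_bottle: bystander, leave alone: amber bottle, 44 mm wide, 110 mm high; origin under its middle
- cap_a: bystander, leave alone: blue cap, 32 mm wide, 24 mm high; origin under its middle
- cap_b: bystander, leave alone: blue cap, 26 mm wide, 20 mm high; origin under its middle
- screwdriver: bystander, leave alone: screwdriver lying flat, 170 mm long; origin under its middle
- parts_strip: bystander, leave alone: white strip pack 50 x 160 mm, 8 mm thick, lying flat; origin under its middle
Mind the look-alikes: they are no part of the job. Of the things that look like the spatula, the larger one is meant.

How it is judged:
By the outcome, as a careful person would: the job done as asked, in the order asked, and still so for the second after the job is handed in, with the robot touching nothing.
Of board_green, board_blue, board_red only 2 to 3 are there at a start; the rules pass over those that are not, and their reading is None.
At some moment in a run one of board_green, board_blue, board_red may be knocked a few centimetres aside while the robot is not near it.
It also fails if it takes over 210 s, if anything falls off the work surface, if the arm or the gripper's body presses on something with over 40 N, if the wrist force passes 120 N, or if a joint passes its speed limit or range.

ROBOT

A 7-joint arm with a two-finger parallel gripper is mounted at the origin on the work surface. World frame = base frame: x ahead of the robot, y to its left, z up, the work surface at z = 0. Lengths are in mm, angles in rad, forces in N, time in s.
With the tool pointing down it reaches from about 400 to 900 mm from the base axis. Payload 5.5 kg.
Tool frame: the origin (TCP) lies midway between the tips of the shut fingers; the grasp point (between the pads) lies 19 mm behind it (r.grip_point_offset is the distance from the TCP to the grasp point, in mm); z points along the fingers, y is the line along which they close (so a half turn about z gives the same grasp; the last joint's range is limited). The gripper opens to 92 mm and grips with 3 to 60 N. Pads are 19 mm wide; open, the fingers measure 130 mm over their backs; the gripper's body (75 mm by 190 mm) begins 47 mm behind the grasp point.
Start: joints at [1.562, 0.501, -0.427, 1.55, 0.221, 1.138, -0.21], TCP at [174.538, -626.129, 191.329] pointing down, gripper open.
Joint ranges: [-2.88, 2.88], [-0.31, 2.03], [-1.54, 1.56], [0.2, 2.42], [-1.41, 4.55], [0.19, 2.02], [-2.57, 2.57]. Speed limits (rad/s): [2.57, 2.57, 3.14, 3.14, 3.14, 3.14, 3.14].

INTERFACE

Orientations are given as [roll, pitch, yaw] about the fixed x, y, z axes, in that order (R = Rz(yaw) Ry(pitch) Rx(roll)).
In Python, from workcell import r gives the robot as it stands.
- The arm moves only by the tool move_arm, never from a script. Its argument "plan" is a list that holds one entry, the list of rows, each a list of 7 numbers: the turn, a rotation vector about the tool's x, y, z normalised to -1 to 1, where 1 is pi/2 rad, then the shift along the tool's x, y, z normalised to -1 to 1, where 1 is 800 mm, then the opening, from 0 (shut) to 1 (fully open). In form: [[[ax, ay, az, tx, ty, tz, fingers], ...]]. A call has 1 to 20 rows; each row is the pose to reach, as a shift and turn from the pose commanded when the call began, along the tool's axes at that moment; what a row does not reach only later rows make up. A row lasts 1/8 s, in which the tool goes at most 62.5 mm and 10.7 degrees, less where a joint would pass 70% of its speed; a pose out of reach is approached as far as the arm can. A call with a number of a shift or a turn outside -1 to 1 is refused whole. A call with a gripper value outside its range is refused whole. The fingers move at their own pace and stop on an object; "force" is the grip in N (left out, the last holds). Time passes only in rows, so rows that repeat a pose let the fingers close. It gives the time, the measured TCP pose, the force, the opening and the grip force at its end, in the units of the state.
- r.get_obs(): the state, without advancing time (a new reading comes with each control period).
- r.get_image(name): name is "side" or "top" or "wrist"; returns the picture (400x640x3 uint8, blue, green, red); there is no depth.
- r.calibration(name): a dict with "mtx" (3x3 intrinsics, pixels), "world_from_camera" (4x4, takes a point from camera to world coordinates). Camera axes: x right, y down, z forward; pixel columns grow to the right and rows downward; lengths in mm; the calibration is good to about 2 mm. A picture is of the moment at which its call begins: read the wrist's pose just before it. calibration takes no time and is no camera call; for the wrist camera it gives the pose at the moment of the call.
- r.sign_off(): hands the job in; it is judged then, once.
The state is a dict: "time": time; "q": joint angles; "dq": joint speeds; "tau": joint torques, N m; "eef_pos": TCP position; "tcp_rot": TCP orientation; "force": force on the tool from outside, world axes, zero at the start; "torque": the same for the moment, N m; "finger_gap": finger opening in mm; "gripper_force": force on a finger pad.
Only numpy, scipy, OpenCV 4.12 (cv2) and the standard library are available. Lean on these libraries where they do the work, as an engineer would, in place of code of your own. Each camera call takes 0.05 s, during which the arm holds its last target. There are 200 camera calls.

## Working session

There is one attempt and no reset: what is moved stays moved. The work goes in short steps, Python scripts to look and compute and a tool call to move; the robot and the scene stay as the last step left them, time stands still between calls to the robot, and variables do not carry over. Pictures are saved under pics/ and viewed, at most 14 in all, crops included, and the job is handed in when it is done.

Besides the shell and the picture viewer there is one more tool, called after "Request:" by a JSON object that holds its "method" and its "body". move_arm: Moves the arm, as the interface text tells. Its arguments: {"type":"object","properties":{"plan":{"type":"array"},"force":{"type":"number"}},"required":["plan"]}

```bash
ls; mkdir -p pics
cat > a.py <<'E'
from workcell import r
import cv2
o=r.get_obs()
print({k:o[k] for k in ("time","q","eef_pos","tcp_rot","finger_gap","force")})
for n in ("side","top"):
    cv2.imwrite(f"pics/{n}0.png",cv2.resize(r.get_image(n),(800,500),interpolation=cv2.INTER_CUBIC)); c=r.calibration(n); print(n,c["mtx"].tolist(),c["world_from_camera"].round(3).tolist())
E
python3 a.py
```

```text
pics
{'time': 0.0, 'q': array([ 1.56217858,  0.50185994, -0.42676592,  1.55145497,  0.22079823,
        1.13827642, -0.21027351]), 'eef_pos': array([ 174.25491618, -625.409988  ,  190.26652688]), 'tcp_rot': array([-3.13964854e+00, -6.34995243e-05,  2.71877101e-01]), 'finger_gap': 91.86874536578688, 'force': array([-0.21960578,  0.47694286,  0.79255459])}
side [[399.0251650481929, 0.0, 315.47191248910383], [0.0, 399.0251650481929, 194.0135692816291], [0.0, 0.0, 1.0]] [[0.902, -0.346, 0.257, 288.754], [-0.431, -0.718, 0.547, -579.139], [-0.005, -0.605, -0.796, 894.548], [0.0, 0.0, 0.0, 1.0]]
top [[418.50148387283895, 0.0, 316.6238165006535], [0.0, 418.50148387283895, 200.33499332066148], [0.0, 0.0, 1.0]] [[0.022, -0.999, 0.04, 484.883], [-1.0, -0.022, 0.014, -3.391], [-0.013, -0.04, -0.999, 1149.336], [0.0, 0.0, 0.0, 1.0]]
```

View pics/top0.png

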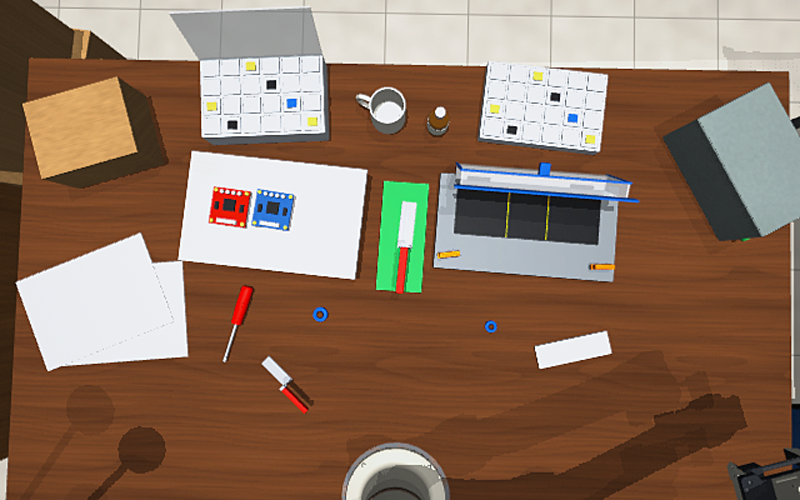

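View pics/side0.png

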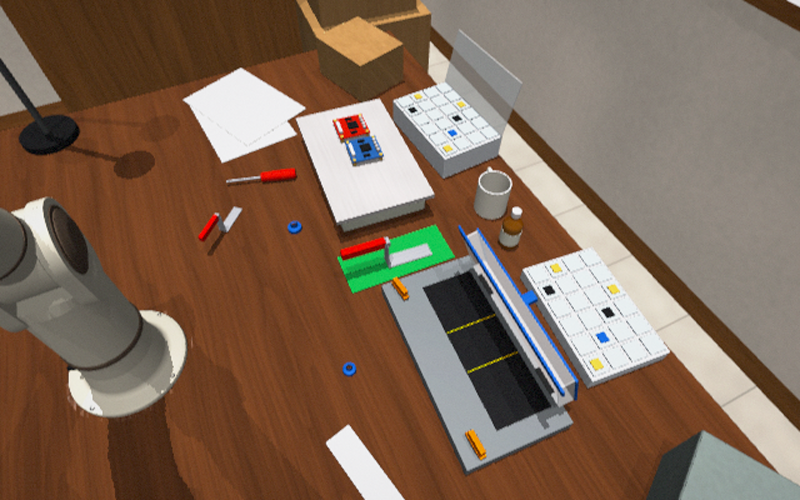

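```bash
cat > b.py <<'E'
import cv2
from workcell import r
im=r.get_image("top")
cv2.imwrite("pics/topL.png",cv2.resize(im[115:235,140:340],(800,480),interpolation=cv2.INTER_CUBIC))
cv2.imwrite("pics/topR.png",cv2.resize(im[120:240,300:520],(792,432),interpolation=cv2.INTER_CUBIC))
E
python3 b.py
```

```text
(no output)
```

View pics/topL.png

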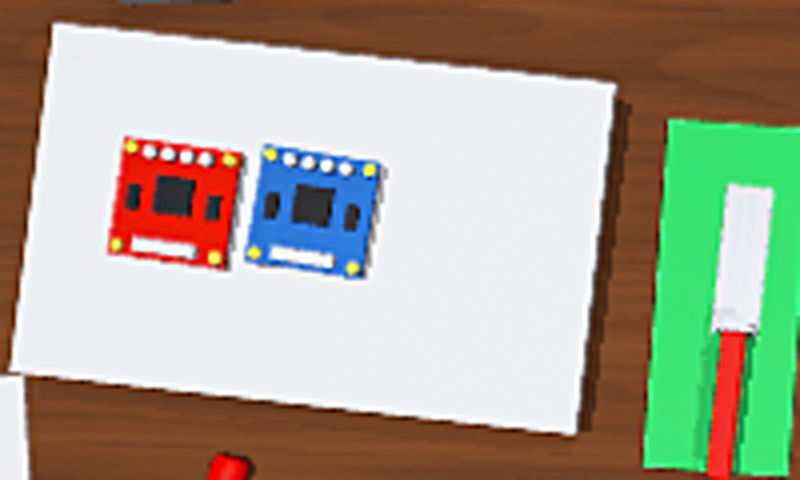

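View pics/topR.png

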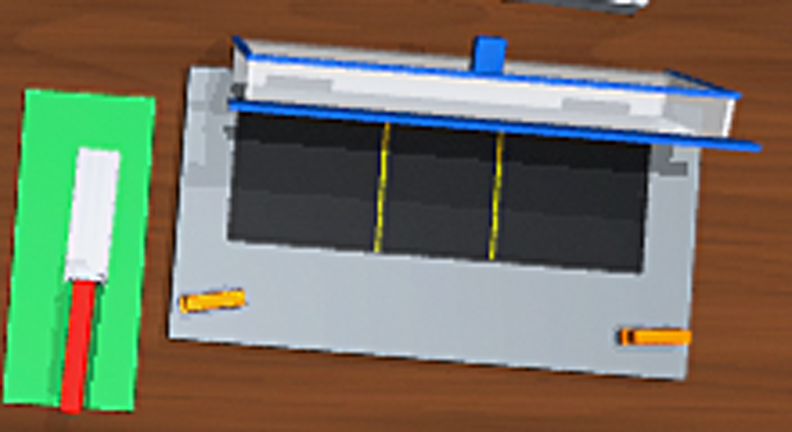

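```bash
cat > h.py <<'E'
import numpy as np
from workcell import r
def pix(U,V,s,ox,oy): return ((U+.5)/s-.5+ox,(V+.5)/s-.5+oy)
def ray(n,u,v,z,c=None):
    c=c or r.calibration(n); T=np.array(c["world_from_camera"]); d=T[:3,:3]@np.linalg.inv(c["mtx"])@[u,v,1]
    return T[:3,3]+d*(z-T[2,3])/d[2]
def proj(n,p,c=None):
    c=c or r.calibration(n); T=np.linalg.inv(c["world_from_camera"]); q=np.array(c["mtx"])@(T[:3,:3]@p+T[:3,3]); return q[:2]/q[2]
E
cat > m.py <<'E'
from h import *
L=lambda pts,z:np.array([ray("top",*pix(U,V,4,140,115),z)[:2] for U,V in pts])
R=lambda pts,z:np.array([ray("top",*pix(U,V,3.6,300,120),z)[:2] for U,V in pts])
def quad(n,P):
    e=[np.linalg.norm(P[i]-P[i-1]) for i in range(4)]
    a=[np.degrees(np.arctan2(*(P[i]-P[j])[::-1])) for i,j in ((0,3),(1,2))]+[np.degrees(np.arctan2(*(P[i]-P[j])[::-1]))-90 for i,j in ((0,1),(3,2))]
    print(n,P.mean(0).round(1),np.round(e,1),np.round(a,1))
quad("pre",L([(53,22),(616,85),(577,435),(12,374)],70))
quad("red",L([(125,137),(244,153),(230,271),(109,256)],85))
quad("blue",L([(264,145),(383,160),(367,278),(246,264)],85))
quad("mat",R([(25,89),(156,97),(134,411),(4,403)],4))
t=R([(78,148),(120,151)],6.5); h=R([(70,412),(84,283)],88); print("tip",t,t.mean(0),"handle",h)
quad("case",R([(188,67),(700,145),(687,380),(168,338)],30))
print("case corners",R([(188,67),(168,338),(687,380)],30)); print("area front",R([(228,240),(643,273),(378,252),(492,259)],30))
b=R([(181,303),(245,296),(620,337),(691,337)],57);print("buttons",b)
f=R([(230,103),(760,147)],170); print("flange at z170",f,np.linalg.norm(f[0]-f[1]))
E
python3 m.py
```

```text
pre [596.4 269.5] [231.3 370.9 228.5 369. ] [-4.4 -4.9 -5.3 -4.8]
red [608.5 354.1] [77.2 77.6 76.3 78.5] [-5.6 -4.8 -6.5 -5.8]
blue [605.5 265.2] [77.3 77.3 76.4 78.2] [-6.7 -6.  -6.  -5.4]
mat [561.9  -0.6] [240.3 100.4 240.   98.8] [-2.5 -2.8 -2.4 -2.2]
tip [[639.05027838   2.42529085]
 [637.41762002 -29.60537466]] [638.2339492 -13.5900419] handle [[441.60506784   3.52147452]
 [532.54521266  -4.32721706]]
case [ 578.7 -264. ] [203.  384.1 174.6 383.8] [-3.1 -2.8 -7.6 -3.3]
case corners [[ 698.36696126  -78.52253932]
 [ 495.67509204  -67.57655592]
 [ 473.27214338 -450.67307647]]
area front [[ 569.4891253  -110.7051377 ]
 [ 551.61637114 -417.81368136]
 [ 562.95665375 -222.03008163]
 [ 559.58052863 -306.37570235]]
buttons [[ 520.97224694  -74.93987446]
 [ 527.06685648 -121.14664747]
 [ 503.42639744 -391.64828607]
 [ 504.5659416  -442.56417451]]
flange at z170 [[ 648.55529354  -96.96529408]
 [ 626.80943749 -440.93287476]] 344.65428883482406
```

```bash
cat > p.py <<'E'
import json,os
from h import *
from scipy.spatial.transform import Rotation as Ro
def rot(yaw,pitch=0): return Ro.from_euler("xyz",[np.pi,pitch,np.radians(yaw)])  # yaw deg, tool down
F="cmd.json"
def load():
    if not os.path.exists(F): return np.array([174.538,-626.129,191.329]),Ro.from_euler("xyz",[-3.13965,0,.271877])
    d=json.load(open(F)); return np.array(d["p"]),Ro.from_rotvec(d["r"])
def plan(tg):
    "tg: list of (x,y,z,yaw_deg). Prints rows; the commanded pose after the last row is kept."
    p0,R0=load(); a=p0;Ra=R0
    for t in tg:
        R=rot(t[3]); rv=(R0.inv()*R).as_rotvec()/(np.pi/2); sh=R0.inv().apply(np.array(t[:3])-p0)/800
        row=np.round(np.r_[rv,sh],4)
        p=p0+R0.apply(row[3:]*800); Rn=R0*Ro.from_rotvec(row[:3]*np.pi/2)
        print(row.tolist(),"rows>=%.1f"%max(np.linalg.norm(p-a)/62.5,np.degrees((Ra.inv()*Rn).magnitude())/10.7)); a,Ra=p,Rn
    json.dump({"p":a.tolist(),"r":Ra.as_rotvec().tolist()},open(F,"w"))
def mix(a,b,n): return [tuple(np.array(a)+(np.array(b)-np.array(a))*i/n) for i in range(1,n+1)]
def state():
    o=r.get_obs(); p,R=load(); print("t",round(o["time"],2),"pos",o["eef_pos"].round(1),"cmd",p.round(1),"yaw",np.degrees(o["tcp_rot"]).round(2),"F",o["force"].round(1),"gap",round(o["finger_gap"],1),"q",o["q"].round(2))
E
python3 -c "
from p import *
plan([(340,-314,230,0),(501.8,-1.9,180,-4.9)])"
```

```text
[-0.0012, 0.0002, 0.1731, 0.304, -0.3204, -0.0477] rows>=5.7
[-0.0012, 0.0002, 0.2275, 0.6036, -0.6417, 0.0154] rows>=5.7
```

Request:
{"method": "move_arm", "body": {"plan": [[[-0.0012, 0.0002, 0.1731, 0.304, -0.3204, -0.0477, 1], [-0.0012, 0.0002, 0.1731, 0.304, -0.3204, -0.0477, 1], [-0.0012, 0.0002, 0.1731, 0.304, -0.3204, -0.0477, 1], [-0.0012, 0.0002, 0.1731, 0.304, -0.3204, -0.0477, 1], [-0.0012, 0.0002, 0.1731, 0.304, -0.3204, -0.0477, 1], [-0.0012, 0.0002, 0.1731, 0.304, -0.3204, -0.0477, 1], [-0.0012, 0.0002, 0.2275, 0.6036, -0.6417, 0.0154, 1], [-0.0012, 0.0002, 0.2275, 0.6036, -0.6417, 0.0154, 1], [-0.0012, 0.0002, 0.2275, 0.6036, -0.6417, 0.0154, 1], [-0.0012, 0.0002, 0.2275, 0.6036, -0.6417, 0.0154, 1], [-0.0012, 0.0002, 0.2275, 0.6036, -0.6417, 0.0154, 1], [-0.0012, 0.0002, 0.2275, 0.6036, -0.6417, 0.0154, 1], [-0.0012, 0.0002, 0.2275, 0.6036, -0.6417, 0.0154, 1], [-0.0012, 0.0002, 0.2275, 0.6036, -0.6417, 0.0154, 1]]]}}

```text
time: 1.9
eef_pos: [501.3, -2.5, 178.7]
tcp_rot: [3.139, 0.0, -0.085]
force: [0.2, 0.4, -0.2]
finger_gap: 92.0
gripper_force: 0.0
```

```bash
cat > w.py <<'E'
import sys,cv2
from p import *
state()
im=r.get_image("wrist"); c=r.calibration("wrist"); print(c["mtx"][0][0],np.round(c["world_from_camera"],3).tolist())
cv2.imwrite(f"pics/{sys.argv[1]}.png",cv2.resize(im,(800,500),interpolation=cv2.INTER_CUBIC))
E
python3 w.py w1
```

```text
t 1.9 pos [501.3  -2.5 178.7] cmd [501.8  -1.9 180. ] yaw [ 1.7987e+02  2.0000e-02 -4.8900e+00] F [ 0.2  0.4 -0.2] gap 92.0 q [ 0.63  0.31 -0.8   1.92  0.26  1.02 -1.94]
343.2018082869655 [[-0.087, -0.966, -0.243, 566.143], [-0.996, 0.084, 0.019, -8.937], [0.002, 0.244, -0.97, 371.595], [0.0, 0.0, 0.0, 1.0]]
```

View pics/w1.png

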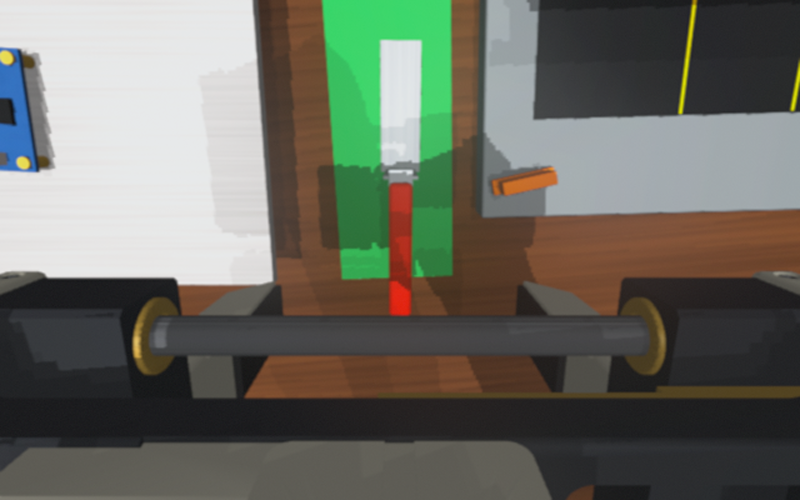

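```bash
python3 -c "
from p import *
for q in [(638.2,-13.6,6.5),(535.6,-4.8,88),(501.8,-1.9,88)]: print((proj('wrist',np.array(q))*1.25).round(1))
plan([(501.8,-1.9,180,85.2)]); plan([(501.8,-1.9,180,175.1)])"
```

```text
[395.8  41.9]
[395.7 185. ]
[395.8 235.3]
[-0.0, 0.0, -1.0011, -0.0, -0.0, 0.0] rows>=8.4
[-0.0, -0.0, -0.9989, 0.0, -0.0, 0.0] rows>=8.4
```

Request:
{"method": "move_arm", "body": {"plan": [[[0, 0, -1, 0, 0, 0, 1], [0, 0, -1, 0, 0, 0, 1], [0, 0, -1, 0, 0, 0, 1], [0, 0, -1, 0, 0, 0, 1], [0, 0, -1, 0, 0, 0, 1], [0, 0, -1, 0, 0, 0, 1], [0, 0, -1, 0, 0, 0, 1], [0, 0, -1, 0, 0, 0, 1], [0, 0, -1, 0, 0, 0, 1], [0, 0, -1, 0, 0, 0, 1]]]}}

```text
time: 3.2
eef_pos: [501.4, -4.0, 178.9]
tcp_rot: [3.141, 0.003, 1.481]
force: [-0.6, -0.7, 0.2]
finger_gap: 91.6
gripper_force: 0.0
```

Request:
{"method": "move_arm", "body": {"plan": [[[0, 0, -1, 0, 0, 0, 1], [0, 0, -1, 0, 0, 0, 1], [0, 0, -1, 0, 0, 0, 1], [0, 0, -1, 0, 0, 0, 1], [0, 0, -1, 0, 0, 0, 1], [0, 0, -1, 0, 0, 0, 1], [0, 0, -1, 0, 0, 0, 1], [0, 0, -1, 0, 0, 0, 1], [0, 0, -1, 0, 0, 0, 1], [0, 0, -1, 0, 0, 0, 1]]]}}

```text
time: 4.45
eef_pos: [501.6, -2.9, 178.7]
tcp_rot: [-3.139, 0.0, 3.053]
force: [-0.1, -0.8, 0.1]
finger_gap: 91.6
gripper_force: 0.0
```

```bash
python3 -c "
from p import *
state()
plan([(501.7,-3.4,100,175.1),(501.7,-3.4,59.3,175.1)])"
```

```text
t 4.45 pos [501.6  -2.9 178.7] cmd [501.8  -1.9 180. ] yaw [-179.86    0.    174.9 ] F [-0.1 -0.8  0.1] gap 91.6 q [ 1.02  0.69 -1.47  1.91  0.74  1.25  0.78]
[0.0, -0.0, 0.0, -0.0, -0.0018, 0.1] rows>=1.3
[0.0, -0.0, 0.0, -0.0, -0.0018, 0.1509] rows>=0.7
```

Request:
{"method": "move_arm", "body": {"plan": [[[0, 0, 0, 0, -0.0018, 0.1, 1], [0, 0, 0, 0, -0.0018, 0.1, 1], [0, 0, 0, 0, -0.0018, 0.1509, 1], [0, 0, 0, 0, -0.0018, 0.1509, 1], [0, 0, 0, 0, -0.0018, 0.1509, 1], [0, 0, 0, 0, -0.0018, 0.1509, 0], [0, 0, 0, 0, -0.0018, 0.1509, 0], [0, 0, 0, 0, -0.0018, 0.1509, 0], [0, 0, 0, 0, -0.0018, 0.1509, 0], [0, 0, 0, 0, -0.0018, 0.1509, 0], [0, 0, 0, 0, -0.0018, 0.1509, 0], [0, 0, 0, 0, -0.0018, 0.1509, 0], [0, 0, 0, 0, -0.0018, 0.1509, 0], [0, 0, 0, 0, -0.0018, 0.1509, 0]]], "force": 50}}

```text
time: 6.2
eef_pos: [501.8, -3.6, 58.3]
tcp_rot: [-3.14, 0.001, 3.056]
force: [-0.1, -0.1, 0.1]
finger_gap: 6.2
gripper_force: 0.0
```

```bash
python3 -c "
from p import *
state()"
```

```text
t 6.2 pos [501.8  -3.6  58.3] cmd [501.7  -3.4  59.3] yaw [-1.799e+02  4.000e-02  1.751e+02] F [-0.1 -0.1  0.1] gap 6.2 q [ 0.89  0.81 -1.27  2.01  0.92  1.06  0.66]
```

```bash
python3 -c "
from p import *
import cv2
im=r.get_image('side'); c=proj('side',np.array([501.7,-3.4,60])); print(c)
x,y=int(c[0]),int(c[1]); im=im[y-60:y+60,x-80:x+80]; cv2.imwrite('pics/s1.png',cv2.resize(im,(800,600),interpolation=cv2.INTER_CUBIC)); state()"
```

```text
[295.43234385 200.89501483]
t 6.25 pos [501.8  -3.6  58.3] cmd [501.7  -3.4  59.3] yaw [-1.799e+02  4.000e-02  1.751e+02] F [ 0.4  0.6 -0.3] gap 3.3 q [ 0.89  0.81 -1.27  2.01  0.92  1.06  0.66]
```

View pics/s1.png

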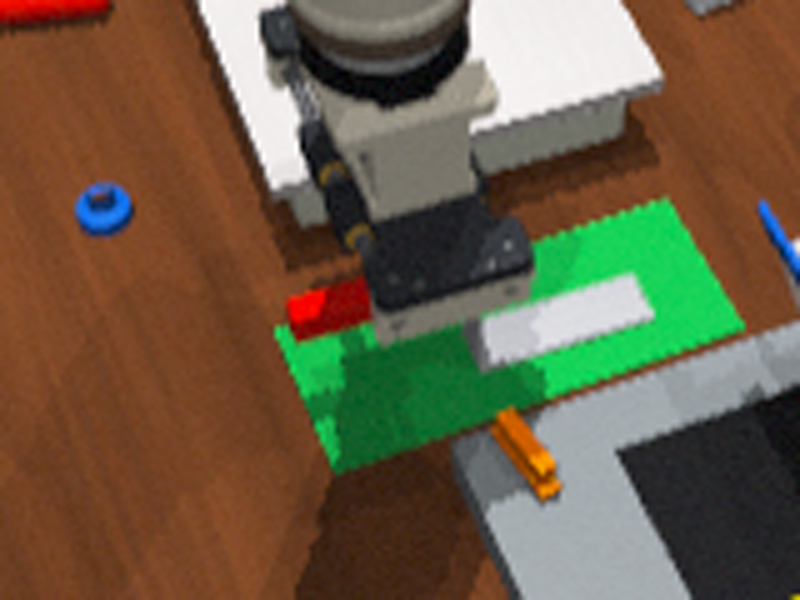

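```bash
python3 w.py w2; python3 -c "
from p import *
f=lambda q:((proj('side',np.array(q))-[295-80,200-60])*5).round(0)
for q in [(441.6,3.5,77),(532.5,-4.3,77),(638,-13.6,6),(501.8,-3.6,58),(501.8,-3.6,124),(501.8,-98,124)]: print(q,f(q),(proj('wrist',np.array(q))*1.25).round())"
```

```text
t 6.25 pos [501.8  -3.6  58.3] cmd [501.7  -3.4  59.3] yaw [-1.799e+02  4.000e-02  1.751e+02] F [ 0.4  0.6 -0.3] gap 3.3 q [ 0.89  0.81 -1.27  2.01  0.92  1.06  0.66]
343.2018082869655 [[0.085, 0.966, 0.245, 436.361], [0.996, -0.082, -0.022, 1.837], [-0.001, 0.246, -0.969, 251.078], [0.0, 0.0, 0.0, 1.0]]
(441.6, 3.5, 77) [286. 316.] [405. 149.]
(532.5, -4.3, 77) [456. 265.] [404. 357.]
(638, -13.6, 6) [639. 289.] [402. 447.]
(501.8, -3.6, 58) [403. 307.] [400. 279.]
(501.8, -3.6, 124) [397. 228.] [400. 344.]
(501.8, -98, 124) [478. 371.] [114. 367.]
```

View pics/w2.png

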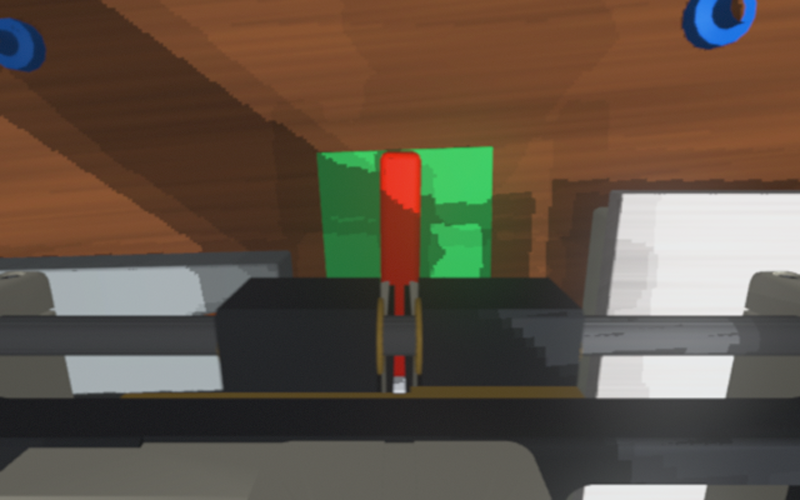

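Request:
{"method": "move_arm", "body": {"plan": [[[0, 0, 0, 0, 0, 0, 0], [0, 0, 0, 0, 0, 0, 0], [0, 0, 0, 0, 0, 0, 0]]], "force": 50}}

```text
time: 6.68
eef_pos: [501.8, -3.6, 58.3]
tcp_rot: [-3.14, 0.001, 3.056]
force: [-0.8, 0.2, -0.8]
finger_gap: 0.3
gripper_force: 0.0
```

```bash
python3 -c "
from p import *
import cv2
im=r.get_image('wrist'); cv2.imwrite('pics/w3.png',cv2.resize(im[200:330,220:420],(800,520),interpolation=cv2.INTER_CUBIC)); state()"
```

```text
t 6.72 pos [501.8  -3.6  58.3] cmd [501.7  -3.4  59.3] yaw [-1.799e+02  4.000e-02  1.751e+02] F [-0.2 -0.4 -0.5] gap 0.5 q [ 0.89  0.81 -1.27  2.01  0.92  1.06  0.66]
```

View pics/w3.png

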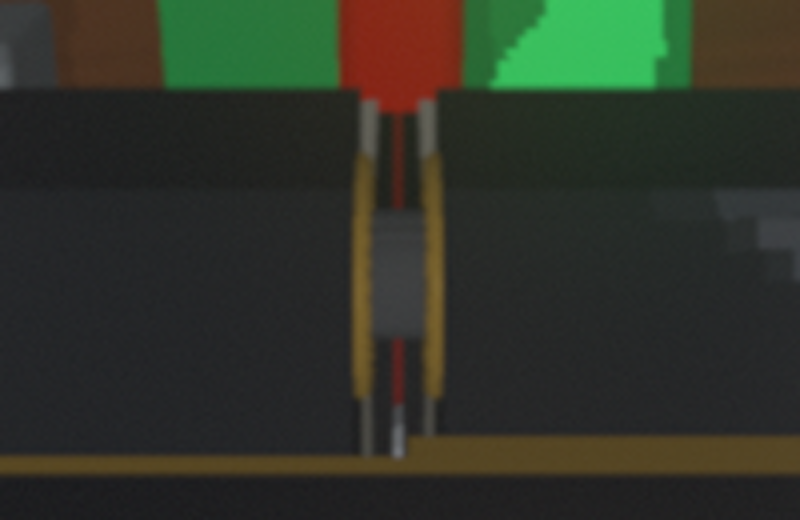

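```bash
python3 -c "
from p import *
print(r.grip_point_offset,[a for a in dir(r) if a[0]!='_'])
plan([(501.7,-3.4,39.3,175.1)])"
```

```text
18.8 ['Unreachable', 'calibration', 'get_image', 'get_obs', 'grip_point_offset', 'sign_off']
[0.0, -0.0, 0.0, -0.0, -0.0, 0.025] rows>=0.3
```

Request:
{"method": "move_arm", "body": {"plan": [[[0, 0, 0, 0, 0, 0, 1], [0, 0, 0, 0, 0, 0, 1], [0, 0, 0, 0, 0, 0, 1], [0, 0, 0, 0, 0, 0, 1], [0, 0, 0, 0, 0, 0, 1], [0, 0, 0, 0, 0, 0, 1], [0, 0, 0, 0, 0, 0, 1], [0, 0, 0, 0, 0, 0, 1], [0, 0, 0, 0, 0, 0.0083, 1], [0, 0, 0, 0, 0, 0.0167, 1], [0, 0, 0, 0, 0, 0.025, 1], [0, 0, 0, 0, 0, 0.025, 1]]], "force": 50}}

```text
time: 8.22
eef_pos: [501.2, -3.6, 37.6]
tcp_rot: [-3.14, -0.001, 3.056]
force: [-0.2, 0.3, 0.0]
finger_gap: 91.8
gripper_force: 0.0
```

Request:
{"method": "move_arm", "body": {"plan": [[[0, 0, 0, 0, 0, 0, 0], [0, 0, 0, 0, 0, 0, 0], [0, 0, 0, 0, 0, 0, 0], [0, 0, 0, 0, 0, 0, 0], [0, 0, 0, 0, 0, 0, 0], [0, 0, 0, 0, 0, 0, 0], [0, 0, 0, 0, 0, 0, 0], [0, 0, 0, 0, 0, 0, 0], [0, 0, 0, 0, 0, 0, 0], [0, 0, 0, 0, 0, 0, 0], [0, 0, 0, 0, 0, 0, 0]]], "force": 50}}

```text
time: 9.6
eef_pos: [501.8, -3.6, 38.3]
tcp_rot: [-3.14, 0.001, 3.056]
force: [-0.0, -0.1, -0.3]
finger_gap: 15.4
gripper_force: 50.0
```

```bash
cat > d.py <<'E'
import cv2
from p import *
def boards(n="top",z=85,roi=None):
    im=r.get_image(n); hsv=cv2.cvtColor(im,cv2.COLOR_BGR2HSV); c=r.calibration(n)
    for name,rg in (("red",[((0,150,100),(8,255,255)),((172,150,100),(180,255,255))]),("blue",[((102,130,90),(118,255,255))])):
        m=sum(cv2.inRange(hsv,a,b) for a,b in rg)
        if roi: k=np.zeros_like(m); k[roi[1]:roi[3],roi[0]:roi[2]]=1; m=m*k
        m=cv2.morphologyEx(m,cv2.MORPH_CLOSE,np.ones((7,7)))
        for q in cv2.findContours(m,cv2.RETR_EXTERNAL,cv2.CHAIN_APPROX_NONE)[0]:
            if cv2.contourArea(q)<300: continue
            P=np.array([ray(n,u,v,z,c)[:2] for u,v in q[:,0]],np.float32); b=cv2.minAreaRect(P)
            print(n,name,"c",np.round(b[0],1),"size",np.round(b[1],1),"ang",round((b[2]+45)%90-45,1),"px",q[:,0].mean(0).round())
E
python3 -c "
from d import *
boards(roi=(140,110,340,240))
plan([(501.7,-3.4,59.3,175.1),(501.7,-3.4,200,175.1)])"
```

```text
top red c [609.6 355.8] size [75.7 74.7] ang -6.7 px [183. 165.]
top blue c [605.6 267.2] size [76.1 75.2] ang -7.8 px [218. 167.]
[0.0, -0.0, 0.0, -0.0, -0.0, -0.025] rows>=0.3
[0.0, -0.0, 0.0, -0.0, -0.0, -0.2009] rows>=2.3
```

Request:
{"method": "move_arm", "body": {"plan": [[[0, 0, 0, 0, 0, -0.01, 0], [0, 0, 0, 0, 0, -0.025, 0], [0, 0, 0, 0, 0, -0.08, 0], [0, 0, 0, 0, 0, -0.14, 0], [0, 0, 0, 0, 0, -0.2009, 0], [0, 0, 0, 0, 0, -0.2009, 0], [0, 0, 0, 0, 0, -0.2009, 0]]]}}

```text
time: 10.52
eef_pos: [501.3, -3.8, 198.9]
tcp_rot: [-3.139, 0.0, 3.056]
force: [1.0, -0.9, -2.7]
finger_gap: 15.4
gripper_force: 50.0
```

```bash
python3 -c "
from d import *
state()
im=r.get_image('side'); h=np.array([.9964,-.0848,0]); o=np.array([501.8,-3.6,198.9-34.3])+95*h
for k in (42,-60): print(k,proj('side',o+k*h))
print(proj('side',o-156*h+[0,0,73]))
cv2.imwrite('pics/s2.png',cv2.resize(im[80:230,200:400],(800,600),interpolation=cv2.INTER_CUBIC))"
```

```text
t 10.53 pos [501.3  -3.8 198.9] cmd [501.7  -3.4 200. ] yaw [-1.7983e+02  3.0000e-02  1.7508e+02] F [ 1.  -0.9 -2.7] gap 15.4 q [ 1.03  0.66 -1.48  1.89  0.69  1.27  0.81]
42 [346.38898737 159.74691564]
-60 [307.3456513  171.02493051]
[265.74557662 161.31384792]
```

View pics/s2.png

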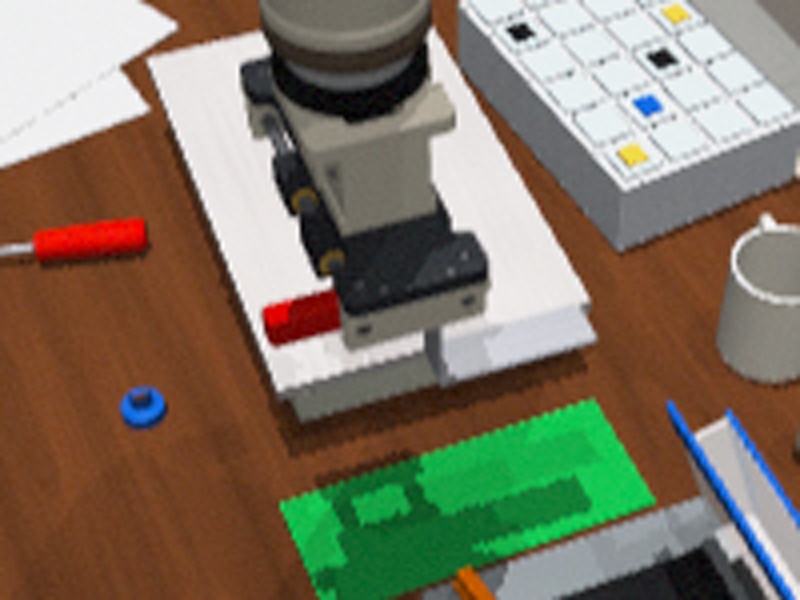

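```bash
python3 -c "
from d import *
plan([(413.6,286.2,175,174),(413.6,286.2,130,174)])"
```

```text
[0.0, -0.0, 0.0122, 0.1406, 0.3512, 0.0313] rows>=4.9
[0.0, -0.0, 0.0122, 0.1406, 0.3512, 0.0875] rows>=0.7
```

Request:
{"method": "move_arm", "body": {"plan": [[[0, 0, 0.002, 0.02, 0.05, 0.004, 0], [0, 0, 0.005, 0.06, 0.14, 0.012, 0], [0, 0, 0.009, 0.09, 0.22, 0.02, 0], [0, 0, 0.0122, 0.12, 0.29, 0.0313, 0], [0, 0, 0.0122, 0.1406, 0.3512, 0.0313, 0], [0, 0, 0.0122, 0.1406, 0.3512, 0.0313, 0], [0, 0, 0.0122, 0.1406, 0.3512, 0.0313, 0], [0, 0, 0.0122, 0.1406, 0.3512, 0.06, 0], [0, 0, 0.0122, 0.1406, 0.3512, 0.0875, 0], [0, 0, 0.0122, 0.1406, 0.3512, 0.0875, 0], [0, 0, 0.0122, 0.1406, 0.3512, 0.0875, 0]]]}}

```text
time: 11.95
eef_pos: [414.1, 285.6, 128.6]
tcp_rot: [-3.14, 0.0, 3.036]
force: [0.1, 0.4, -0.9]
finger_gap: 15.1
gripper_force: 50.0
```

```bash
python3 -c "
from d import *
state(); boards(roi=(140,110,340,240))
im=r.get_image('top'); h=np.array([.9945,-.1045,0]); o=np.array([*r.get_obs()['eef_pos'][:2],129-34.3])+95*h
for k in (42,-60): print(k,(proj('top',o+k*h+[0,0,2])-[140,115])*4)
cv2.imwrite('pics/t3.png',cv2.resize(im[115:235,140:340],(800,480),interpolation=cv2.INTER_CUBIC))"
```

```text
t 11.95 pos [414.1 285.6 128.6] cmd [413.6 286.2 130. ] yaw [-1.7991e+02  2.0000e-02  1.7394e+02] F [ 0.1  0.4 -0.9] gap 15.1 q [ 0.31  0.64 -1.27  1.96  0.7   1.09  0.2 ]
top red c [609.6 355.8] size [75.7 74.7] ang -6.7 px [183. 165.]
top blue c [605.5 267.1] size [76.1 75.6] ang -8.0 px [218. 167.]
42 [295.59918418 294.49272148]
-60 [273.55408226 454.8402132 ]
```

View pics/t3.png

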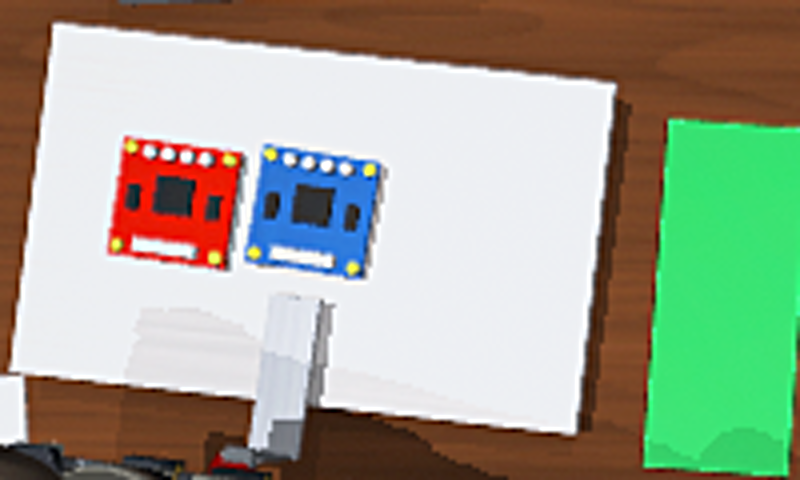

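```bash
python3 -c "
from d import *
plan([(413.6,286.2,110.6,174)]+mix((413.6,286.2,110.6,174),(503.1,276.8,110.6,174),2)+[(503.1,276.8,116.6,174),(503.1,276.8,135,174)])"
```

```text
[0.0, -0.0, 0.0, 0.0, 0.0, 0.0243] rows>=0.3
[0.0, -0.0, 0.0, -0.0562, 0.0, 0.0243] rows>=0.7
[0.0, -0.0, 0.0, -0.1125, 0.0, 0.0243] rows>=0.7
[0.0, -0.0, 0.0, -0.1125, 0.0, 0.0168] rows>=0.1
[0.0, -0.0, 0.0, -0.1125, 0.0, -0.0062] rows>=0.3
```

Insert first, without lifting, and check the force.

Request:
{"method": "move_arm", "body": {"plan": [[[0, 0, 0, 0, 0, 0.012, 0], [0, 0, 0, 0, 0, 0.0243, 0], [0, 0, 0, 0, 0, 0.0243, 0], [0, 0, 0, 0, 0, 0.0243, 0], [0, 0, 0, -0.01, 0, 0.0243, 0], [0, 0, 0, -0.025, 0, 0.0243, 0], [0, 0, 0, -0.04, 0, 0.0243, 0], [0, 0, 0, -0.055, 0, 0.0243, 0], [0, 0, 0, -0.07, 0, 0.0243, 0], [0, 0, 0, -0.085, 0, 0.0243, 0], [0, 0, 0, -0.1, 0, 0.0243, 0], [0, 0, 0, -0.11, 0, 0.0243, 0], [0, 0, 0, -0.1125, 0, 0.0243, 0], [0, 0, 0, -0.1125, 0, 0.0243, 0]]]}}

```text
time: 13.8
eef_pos: [502.9, 276.7, 109.0]
tcp_rot: [-3.14, 0.0, 3.037]
force: [-0.5, 1.6, -1.5]
finger_gap: 15.6
gripper_force: 50.0
```

```bash
python3 -c "
from d import *
state(); boards(roi=(140,110,340,240)); r.get_image('top'); state()"
```

```text
t 13.8 pos [502.9 276.7 109. ] cmd [503.1 276.8 135. ] yaw [-1.7990e+02  2.0000e-02  1.7402e+02] F [-0.5  1.6 -1.5] gap 15.6 q [ 0.27  0.75 -1.17  1.8   0.77  1.13  0.3 ]
top red c [609.5 355.8] size [75.7 74.8] ang -6.6 px [183. 165.]
top blue c [605.4 267.2] size [76.1 75.6] ang -7.8 px [218. 168.]
t 13.9 pos [502.7 276.8 109.1] cmd [503.1 276.8 135. ] yaw [-1.7989e+02  3.0000e-02  1.7404e+02] F [-1.2 -0.7 -1.5] gap 15.6 q [ 0.27  0.75 -1.17  1.8   0.77  1.13  0.3 ]
```

Request:
{"method": "move_arm", "body": {"plan": [[[0, 0, 0, 0, 0, -0.002, 0], [0, 0, 0, 0, 0, -0.004, 0], [0, 0, 0, 0, 0, -0.006, 0], [0, 0, 0, 0, 0, -0.008, 0], [0, 0, 0, 0, 0, -0.011, 0], [0, 0, 0, 0, 0, -0.015, 0], [0, 0, 0, 0, 0, -0.02, 0], [0, 0, 0, 0, 0, -0.026, 0], [0, 0, 0, 0, 0, -0.0305, 0], [0, 0, 0, 0, 0, -0.0305, 0]]]}}

```text
time: 15.15
eef_pos: [503.4, 276.8, 133.9]
tcp_rot: [-3.14, 0.001, 3.037]
force: [0.5, -0.0, -1.8]
finger_gap: 15.7
gripper_force: 50.0
```

```bash
python3 -c "
from d import *
state(); boards(roi=(140,110,340,240),z=107);
c=proj('side',np.array([605,266,95.])).astype(int); print(c)
im=r.get_image('side')[c[1]-50:c[1]+40,c[0]-70:c[0]+50]; cv2.imwrite('pics/s4.png',cv2.resize(im,None,fx=6,fy=6,interpolation=cv2.INTER_CUBIC))"
```

```text
t 15.15 pos [503.4 276.8 133.9] cmd [503.1 276.8 135. ] yaw [-1.7991e+02  7.0000e-02  1.7400e+02] F [ 0.5 -0.  -1.8] gap 15.7 q [ 0.29  0.73 -1.2   1.78  0.74  1.17  0.32]
top red c [607.  348.4] size [74.1 73.2] ang -6.7 px [183. 165.]
top blue c [605.2 266.8] size [76.2 75.5] ang -7.7 px [216. 167.]
[290 115]
```

View pics/s4.png

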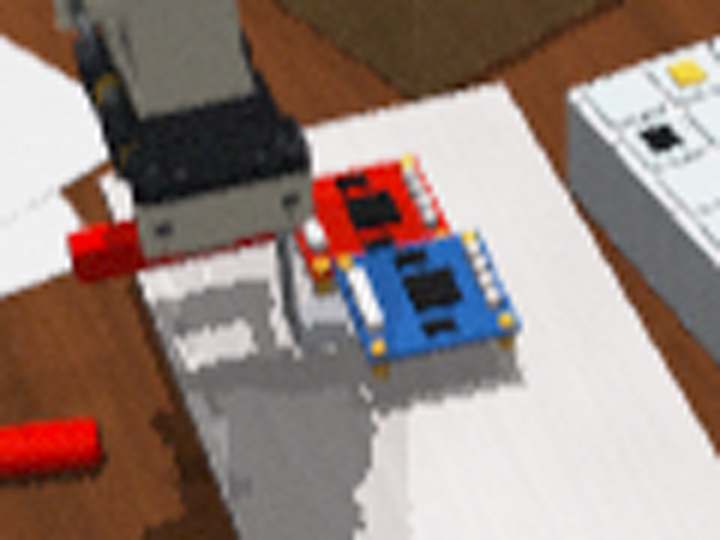

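```bash
cat >> p.py <<'E'
def ramp(b,n=20,k=4):
    "rows with a trapezoid speed profile from the commanded pose to b"
    p0,R0=load(); v=np.minimum(np.minimum(np.arange(1,n+1),np.arange(n,0,-1)),k+1); s=np.cumsum(v)/v.sum()
    rv=(R0.inv()*rot(b[3])).as_rotvec()/(np.pi/2); sh=R0.inv().apply(np.array(b[:3])-p0)/800
    e=np.round(np.r_[rv,sh],4)+0
    print([(np.round(e*f,4)+0).tolist() for f in s]," peak mm/row",round(v.max()/v.sum()*np.linalg.norm(e[3:])*800,1))
    json.dump({"p":(p0+R0.apply(e[3:]*800)).tolist(),"r":(R0*Ro.from_rotvec(e[:3]*np.pi/2)).as_rotvec().tolist()},open(F,"w"))
E
python3 -c "
from p import *
ramp((503.1,276.8,150,174),5,1); ramp((415.5,-341.1,150,176.8))"
```

```text
[[0.0, 0.0, 0.0, 0.0, 0.0, -0.0024], [0.0, 0.0, 0.0, 0.0, 0.0, -0.007], [0.0, 0.0, 0.0, 0.0, 0.0, -0.0118], [0.0, 0.0, 0.0, 0.0, 0.0, -0.0164], [0.0, 0.0, 0.0, 0.0, 0.0, -0.0188]]  peak mm/row 3.8
[[0.0, 0.0, -0.0004, 0.0004, -0.0097, 0.0], [0.0, 0.0, -0.0012, 0.0011, -0.0292, 0.0], [0.0, 0.0, -0.0023, 0.0021, -0.0585, 0.0], [0.0, 0.0, -0.0039, 0.0035, -0.0974, 0.0], [0.0, 0.0, -0.0058, 0.0053, -0.1462, 0.0], [0.0, 0.0, -0.0078, 0.0071, -0.1949, 0.0], [0.0, 0.0, -0.0097, 0.0088, -0.2436, 0.0], [0.0, 0.0, -0.0117, 0.0106, -0.2924, 0.0], [0.0, 0.0, -0.0136, 0.0124, -0.3411, 0.0], [0.0, 0.0, -0.0156, 0.0142, -0.3898, 0.0], [0.0, 0.0, -0.0175, 0.0159, -0.4385, 0.0], [0.0, 0.0, -0.0194, 0.0177, -0.4872, 0.0], [0.0, 0.0, -0.0214, 0.0195, -0.536, 0.0], [0.0, 0.0, -0.0233, 0.0212, -0.5847, 0.0], [0.0, 0.0, -0.0253, 0.023, -0.6334, 0.0], [0.0, 0.0, -0.0272, 0.0248, -0.6821, 0.0], [0.0, 0.0, -0.0288, 0.0262, -0.7211, 0.0], [0.0, 0.0, -0.0299, 0.0272, -0.7504, 0.0], [0.0, 0.0, -0.0307, 0.0279, -0.7699, 0.0], [0.0, 0.0, -0.0311, 0.0283, -0.7796, 0.0]]  peak mm/row 39.0
```

Request:
{"method": "move_arm", "body": {"plan": [[[0, 0, 0, 0, 0, -0.0024, 0], [0, 0, 0, 0, 0, -0.007, 0], [0, 0, 0, 0, 0, -0.0118, 0], [0, 0, 0, 0, 0, -0.0164, 0], [0, 0, 0, 0, 0, -0.0188, 0]]]}}

```text
time: 15.88
eef_pos: [503.3, 276.8, 148.9]
tcp_rot: [-3.14, 0.001, 3.037]
force: [-0.3, -0.6, -2.1]
finger_gap: 15.3
gripper_force: 50.0
```

Request:
{"method": "move_arm", "body": {"plan": [[[0, 0, -0.0004, 0.0004, -0.0097, 0, 0], [0, 0, -0.0012, 0.0011, -0.0292, 0, 0], [0, 0, -0.0023, 0.0021, -0.0585, 0, 0], [0, 0, -0.0039, 0.0035, -0.0974, 0, 0], [0, 0, -0.0058, 0.0053, -0.1462, 0, 0], [0, 0, -0.0078, 0.0071, -0.1949, 0, 0], [0, 0, -0.0097, 0.0088, -0.2436, 0, 0], [0, 0, -0.0117, 0.0106, -0.2924, 0, 0], [0, 0, -0.0136, 0.0124, -0.3411, 0, 0], [0, 0, -0.0156, 0.0142, -0.3898, 0, 0], [0, 0, -0.0175, 0.0159, -0.4385, 0, 0], [0, 0, -0.0194, 0.0177, -0.4872, 0, 0], [0, 0, -0.0214, 0.0195, -0.536, 0, 0], [0, 0, -0.0233, 0.0212, -0.5847, 0, 0], [0, 0, -0.0253, 0.023, -0.6334, 0, 0], [0, 0, -0.0272, 0.0248, -0.6821, 0, 0], [0, 0, -0.0288, 0.0262, -0.7211, 0, 0], [0, 0, -0.0299, 0.0272, -0.7504, 0, 0], [0, 0, -0.0307, 0.0279, -0.7699, 0, 0], [0, 0, -0.0311, 0.0283, -0.7796, 0, 0]]]}}

```text
time: 18.38
eef_pos: [415.0, -341.9, 149.5]
tcp_rot: [-3.14, 0.0, 3.085]
force: [-0.7, 0.4, -1.7]
finger_gap: 15.5
gripper_force: 50.0
```

```bash
python3 -c "
from d import *
state(); boards(z=124,roi=(300,140,520,260)); boards(z=85,roi=(140,110,340,240))"
```

```text
t 18.38 pos [ 415.  -341.9  149.5] cmd [ 415.5 -341.1  150. ] yaw [-1.7990e+02  2.0000e-02  1.7675e+02] F [-0.7  0.4 -1.7] gap 15.5 q [ 1.61  0.78 -1.4   1.86  0.82  1.25  1.46]
top blue c [ 517.6 -344. ] size [76.2 77.2] ang -5.1 px [462. 207.]
top blue c [ 644.6 -279.9] size [360.5   8.3] ang -3.5 px [437. 154.]
top red c [609.6 355.8] size [75.7 74.7] ang -6.7 px [183. 165.]
```

```bash
python3 -c "
from p import *
ramp((415.5,-341.1,85,176.8),8,2); ramp((505.4,-346.1,85,176.8),10,3); ramp((505.4,-346.1,70.2,176.8),8,1)"
```

```text
[[0.0, 0.0, 0.0, 0.0, 0.0, 0.0045], [0.0, 0.0, 0.0, 0.0, 0.0, 0.0135], [0.0, 0.0, 0.0, 0.0, 0.0, 0.0271], [0.0, 0.0, 0.0, 0.0, 0.0, 0.0406], [0.0, 0.0, 0.0, -0.0001, 0.0, 0.0541], [0.0, 0.0, 0.0, -0.0001, 0.0, 0.0677], [0.0, 0.0, 0.0, -0.0001, 0.0, 0.0767], [0.0, 0.0, 0.0, -0.0001, 0.0, 0.0812]]  peak mm/row 10.8
[[0.0, 0.0, 0.0, -0.004, 0.0, 0.0], [0.0, 0.0, 0.0, -0.0121, 0.0, 0.0], [0.0, 0.0, 0.0, -0.0241, 0.0, 0.0], [0.0, 0.0, 0.0, -0.0402, 0.0, 0.0], [0.0, 0.0, 0.0, -0.0562, 0.0, 0.0], [0.0, 0.0, 0.0, -0.0723, 0.0001, 0.0], [0.0, 0.0, 0.0, -0.0884, 0.0001, 0.0], [0.0, 0.0, 0.0, -0.1004, 0.0001, 0.0], [0.0, 0.0, 0.0, -0.1085, 0.0001, 0.0], [0.0, 0.0, 0.0, -0.1125, 0.0001, 0.0]]  peak mm/row 12.9
[[0.0, 0.0, 0.0, 0.0, 0.0, 0.0013], [0.0, 0.0, 0.0, 0.0, 0.0, 0.004], [0.0, 0.0, 0.0, 0.0, 0.0, 0.0066], [0.0, 0.0, 0.0, 0.0, 0.0, 0.0092], [0.0, 0.0, 0.0, 0.0, 0.0, 0.0119], [0.0, 0.0, 0.0, 0.0, 0.0, 0.0145], [0.0, 0.0, 0.0, 0.0, 0.0, 0.0172], [0.0, 0.0, 0.0, 0.0, 0.0, 0.0185]]  peak mm/row 2.1
```

Request:
{"method": "move_arm", "body": {"plan": [[[0, 0, 0, 0, 0, 0.0045, 0], [0, 0, 0, 0, 0, 0.0135, 0], [0, 0, 0, 0, 0, 0.0271, 0], [0, 0, 0, 0, 0, 0.0406, 0], [0, 0, 0, 0, 0, 0.0541, 0], [0, 0, 0, 0, 0, 0.0677, 0], [0, 0, 0, 0, 0, 0.0767, 0], [0, 0, 0, -0.0001, 0, 0.0812, 0], [0, 0, 0, -0.0001, 0, 0.0812, 0]]]}}

```text
time: 19.6
eef_pos: [415.6, -341.3, 84.6]
tcp_rot: [-3.14, 0.001, 3.086]
force: [0.1, -0.4, -2.3]
finger_gap: 15.7
gripper_force: 50.0
```

Request:
{"method": "move_arm", "body": {"plan": [[[0, 0, 0, -0.004, 0, 0, 0], [0, 0, 0, -0.0121, 0, 0, 0], [0, 0, 0, -0.0241, 0, 0, 0], [0, 0, 0, -0.0402, 0, 0, 0], [0, 0, 0, -0.0562, 0, 0, 0], [0, 0, 0, -0.0723, 0, 0, 0], [0, 0, 0, -0.0884, 0, 0, 0], [0, 0, 0, -0.1004, 0, 0, 0], [0, 0, 0, -0.1085, 0, 0, 0], [0, 0, 0, -0.1125, 0.0001, 0, 0], [0, 0, 0, -0.1125, 0.0001, 0, 0]]]}}

```text
time: 20.98
eef_pos: [505.4, -346.2, 84.7]
tcp_rot: [-3.14, 0.0, 3.086]
force: [-0.2, 0.8, -3.0]
finger_gap: 15.5
gripper_force: 50.0
```

```bash
python3 -c "
from d import *
state(); boards(z=55,roi=(300,140,520,260))"
```

```text
t 20.98 pos [ 505.4 -346.2   84.7] cmd [ 505.4 -346.1   70.2] yaw [-1.7990e+02  2.0000e-02  1.7681e+02] F [-0.2  0.8 -3. ] gap 15.5 q [ 1.36  0.91 -1.24  1.72  0.93  1.22  1.39]
top blue c [ 615.8 -296.1] size [384.7  88. ] ang -3.5 px [440. 160.]
```

Request:
{"method": "move_arm", "body": {"plan": [[[0, 0, 0, 0, 0, 0.0013, 0], [0, 0, 0, 0, 0, 0.004, 0], [0, 0, 0, 0, 0, 0.0066, 0], [0, 0, 0, 0, 0, 0.0092, 0], [0, 0, 0, 0, 0, 0.0119, 0], [0, 0, 0, 0, 0, 0.0145, 0], [0, 0, 0, 0, 0, 0.0172, 0], [0, 0, 0, 0, 0, 0.0185, 0], [0, 0, 0, 0, 0, 0.0185, 0], [0, 0, 0, 0, 0, 0.0185, 0]]]}}

```text
time: 22.28
eef_pos: [505.6, -346.3, 70.0]
tcp_rot: [-3.14, 0.001, 3.086]
force: [0.3, 0.0, -1.7]
finger_gap: 15.4
gripper_force: 50.0
```

```bash
python3 -c "
from d import *
state(); cv2.imwrite('pics/s5raw.png',r.get_image('side'));
ramp((415.5,-341.1,70.2,176.8),10,3)
c=proj('side',np.array([607.8,-352,45.])).astype(int); print(c)
im=r.get_image('side')[c[1]-60:c[1]+50,c[0]-90:c[0]+50]; cv2.imwrite('pics/s5.png',cv2.resize(im,None,fx=5,fy=5,interpolation=cv2.INTER_CUBIC))"
```

```text
t 22.27 pos [ 505.6 -346.3   70. ] cmd [ 505.4 -346.1   70.2] yaw [-1.7989e+02  4.0000e-02  1.7680e+02] F [ 0.3  0.  -1.7] gap 15.4 q [ 1.35  0.93 -1.22  1.73  0.94  1.2   1.38]
[[0.0, 0.0, 0.0, 0.004, 0.0, 0.0], [0.0, 0.0, 0.0, 0.0121, 0.0, 0.0], [0.0, 0.0, 0.0, 0.0241, 0.0, 0.0], [0.0, 0.0, 0.0, 0.0402, 0.0, 0.0], [0.0, 0.0, 0.0, 0.0562, 0.0, 0.0], [0.0, 0.0, 0.0, 0.0723, -0.0001, 0.0], [0.0, 0.0, 0.0, 0.0884, -0.0001, 0.0], [0.0, 0.0, 0.0, 0.1004, -0.0001, 0.0], [0.0, 0.0, 0.0, 0.1085, -0.0001, 0.0], [0.0, 0.0, 0.0, 0.1125, -0.0001, 0.0]]  peak mm/row 12.9
[403 302]
```

View pics/s5.png

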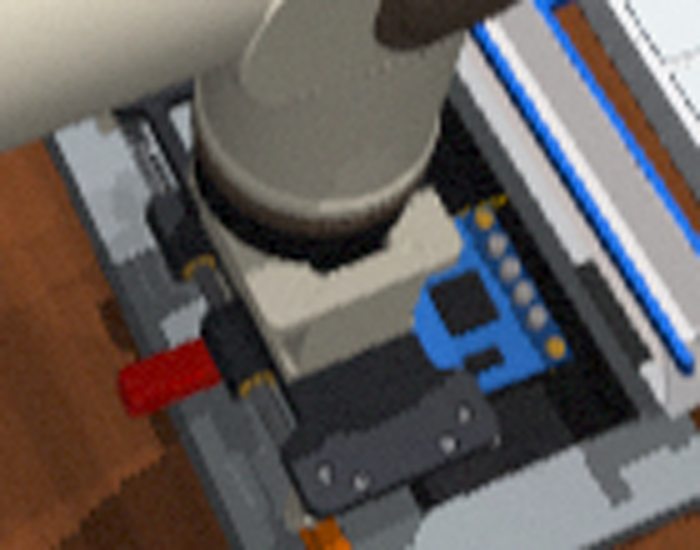

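Request:
{"method": "move_arm", "body": {"plan": [[[0, 0, 0, 0.004, 0, 0, 0], [0, 0, 0, 0.0121, 0, 0, 0], [0, 0, 0, 0.0241, 0, 0, 0], [0, 0, 0, 0.0402, 0, 0, 0], [0, 0, 0, 0.0562, 0, 0, 0], [0, 0, 0, 0.0723, -0.0001, 0, 0], [0, 0, 0, 0.0884, -0.0001, 0, 0], [0, 0, 0, 0.1004, -0.0001, 0, 0], [0, 0, 0, 0.1085, -0.0001, 0, 0], [0, 0, 0, 0.1125, -0.0001, 0, 0], [0, 0, 0, 0.1125, -0.0001, 0, 0]]]}}

```text
time: 23.75
eef_pos: [415.7, -341.4, 69.9]
tcp_rot: [-3.14, 0.001, 3.086]
force: [0.1, 0.7, -2.3]
finger_gap: 15.6
gripper_force: 50.0
```

```bash
python3 -c "
from d import *
state(); boards(z=45,roi=(300,163,520,260)); boards('side',z=45,roi=(340,230,470,360)); boards(z=85,roi=(140,110,340,240))
ramp((415.5,-341.1,150,176.8),5,1)"
```

```text
t 23.75 pos [ 415.7 -341.4   69.9] cmd [ 415.5 -341.1   70.2] yaw [-1.7989e+02  5.0000e-02  1.7680e+02] F [ 0.1  0.7 -2.3] gap 15.6 q [ 1.55  0.86 -1.28  1.92  0.93  1.13  1.4 ]
top blue c [ 603.8 -350.2] size [77.2 69. ] ang -5.2 px [455. 176.]
side blue c [ 607.8 -353. ] size [78.1 76.2] ang -5.1 px [403. 304.]
top red c [609.6 355.8] size [75.7 74.7] ang -6.7 px [183. 165.]
[[0.0, 0.0, 0.0, 0.0, 0.0, -0.0125], [0.0, 0.0, 0.0, 0.0, 0.0, -0.0374], [0.0, 0.0, 0.0, 0.0, 0.0, -0.0623], [0.0, 0.0, 0.0, 0.0, 0.0, -0.0872], [0.0, 0.0, 0.0, 0.0, 0.0, -0.0997]]  peak mm/row 19.9
```

Request:
{"method": "move_arm", "body": {"plan": [[[0, 0, 0, 0, 0, -0.0125, 0], [0, 0, 0, 0, 0, -0.0374, 0], [0, 0, 0, 0, 0, -0.0623, 0], [0, 0, 0, 0, 0, -0.0872, 0], [0, 0, 0, 0, 0, -0.0997, 0], [0, 0, 0, 0, 0, -0.0997, 0]]]}}

```text
time: 24.65
eef_pos: [415.9, -341.7, 150.5]
tcp_rot: [-3.139, 0.002, 3.085]
force: [-0.7, 0.4, -2.2]
finger_gap: 15.7
gripper_force: 50.0
```

```bash
python3 -c "
from d import *
plan([(417.1,375.2,150,174)]); plan([(417.1,375.2,110.6,174)]); ramp((506.6,365.8,110.6,174),10,2)"
```

```text
[0.0, -0.0, 0.0311, 0.048, 0.8941, 0.0] rows>=11.5
[0.0, -0.0, 0.0, -0.0, 0.0, 0.0493] rows>=0.6
[[0.0, 0.0, 0.0, -0.0047, 0.0, 0.0], [0.0, 0.0, 0.0, -0.0141, 0.0, 0.0], [0.0, 0.0, 0.0, -0.0281, 0.0, 0.0], [0.0, 0.0, 0.0, -0.0422, 0.0, 0.0], [0.0, 0.0, 0.0, -0.0562, 0.0, 0.0], [0.0, 0.0, 0.0, -0.0703, 0.0, 0.0], [0.0, 0.0, 0.0, -0.0844, 0.0, 0.0], [0.0, 0.0, 0.0, -0.0984, 0.0, 0.0], [0.0, 0.0, 0.0, -0.1078, 0.0, 0.0], [0.0, 0.0, 0.0, -0.1125, 0.0, 0.0]]  peak mm/row 11.2
```

Request:
{"method": "move_arm", "body": {"plan": [[[0, 0, 0.002, 0.002, 0.03, 0, 0], [0, 0, 0.004, 0.005, 0.09, 0, 0], [0, 0, 0.006, 0.009, 0.16, 0, 0], [0, 0, 0.008, 0.012, 0.23, 0, 0], [0, 0, 0.01, 0.016, 0.3, 0, 0], [0, 0, 0.013, 0.02, 0.37, 0, 0], [0, 0, 0.015, 0.024, 0.44, 0, 0], [0, 0, 0.018, 0.028, 0.51, 0, 0], [0, 0, 0.02, 0.032, 0.58, 0, 0], [0, 0, 0.023, 0.035, 0.65, 0, 0], [0, 0, 0.025, 0.039, 0.72, 0, 0], [0, 0, 0.028, 0.042, 0.79, 0, 0], [0, 0, 0.03, 0.046, 0.85, 0, 0], [0, 0, 0.0311, 0.048, 0.885, 0, 0], [0, 0, 0.0311, 0.048, 0.8941, 0, 0], [0, 0, 0.0311, 0.048, 0.8941, 0, 0], [0, 0, 0.0311, 0.048, 0.8941, 0, 0]]]}}

```text
time: 26.78
eef_pos: [417.6, 373.2, 147.8]
tcp_rot: [-3.138, 0.001, 3.035]
force: [-0.5, -0.8, -1.2]
finger_gap: 15.6
gripper_force: 50.0
```

Request:
{"method": "move_arm", "body": {"plan": [[[0, 0, 0, 0, 0, 0.015, 0], [0, 0, 0, 0, 0, 0.035, 0], [0, 0, 0, 0, 0, 0.0493, 0], [0, 0, 0, 0, 0, 0.0493, 0], [0, 0, 0, 0, 0, 0.0493, 0]]]}}

```text
time: 27.4
eef_pos: [417.1, 375.4, 108.9]
tcp_rot: [-3.14, 0.001, 3.037]
force: [-0.4, 0.0, -1.2]
finger_gap: 15.4
gripper_force: 50.0
```

```bash
python3 -c "
from d import *
state(); boards(z=85,roi=(140,110,340,212)); boards('side',z=45,roi=(340,230,470,360))
im=r.get_image('top'); g=cv2.resize(im[115:235,140:340],(800,480),interpolation=cv2.INTER_CUBIC); cv2.imwrite('pics/t6.png',g)"
```

```text
t 27.4 pos [417.1 375.4 108.9] cmd [506.6 365.8 110.6] yaw [-1.7992e+02  3.0000e-02  1.7402e+02] F [-0.4  0.  -1.2] gap 15.4 q [ 0.02  0.67 -1.09  1.84  0.68  1.07  0.12]
top red c [609.6 355.8] size [75.7 74.6] ang -6.7 px [183. 165.]
side blue c [ 607.8 -353. ] size [78.4 76.1] ang -5.0 px [404. 304.]
```

View pics/t6.png

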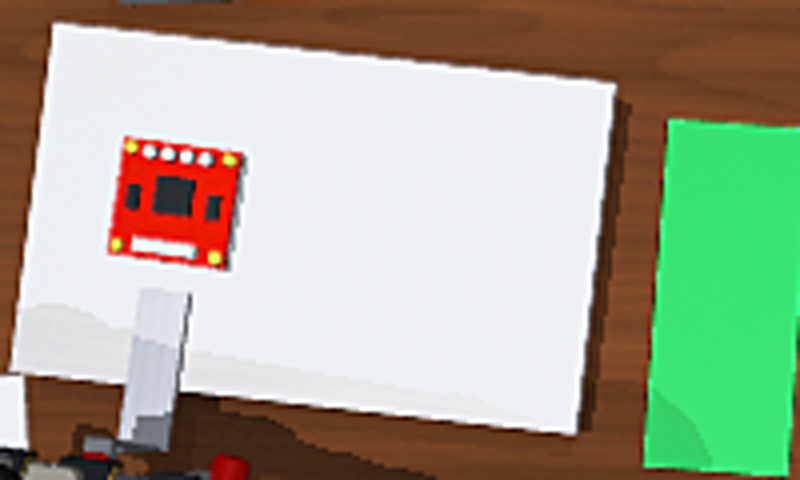

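Request:
{"method": "move_arm", "body": {"plan": [[[0, 0, 0, -0.0047, 0, 0, 0], [0, 0, 0, -0.0141, 0, 0, 0], [0, 0, 0, -0.0281, 0, 0, 0], [0, 0, 0, -0.0422, 0, 0, 0], [0, 0, 0, -0.0562, 0, 0, 0], [0, 0, 0, -0.0703, 0, 0, 0], [0, 0, 0, -0.0844, 0, 0, 0], [0, 0, 0, -0.0984, 0, 0, 0], [0, 0, 0, -0.1078, 0, 0, 0], [0, 0, 0, -0.1125, 0, 0, 0], [0, 0, 0, -0.1125, 0, 0, 0]]]}}

```text
time: 28.92
eef_pos: [506.7, 365.6, 108.8]
tcp_rot: [-3.14, 0.0, 3.037]
force: [-0.2, 0.4, -1.1]
finger_gap: 15.4
gripper_force: 50.0
```

```bash
python3 -c "
from d import *
state(); boards(z=85,roi=(140,110,340,212))
ramp((506.6,365.8,150,174),11,3); ramp((421,-171.6,150,176.8))"
```

```text
t 28.93 pos [506.7 365.6 108.8] cmd [506.6 365.8 110.6] yaw [-1.7990e+02  3.0000e-02  1.7399e+02] F [-0.2  0.4 -1.1] gap 15.4 q [ 0.04  0.76 -1.04  1.67  0.72  1.14  0.26]
top red c [609.5 355.8] size [75.7 74.9] ang -6.6 px [183. 165.]
[[0.0, 0.0, 0.0, 0.0, 0.0, -0.0015], [0.0, 0.0, 0.0, 0.0, 0.0, -0.0046], [0.0, 0.0, 0.0, 0.0, 0.0, -0.0092], [0.0, 0.0, 0.0, 0.0, 0.0, -0.0154], [0.0, 0.0, 0.0, 0.0, 0.0, -0.0216], [0.0, 0.0, 0.0, 0.0, 0.0, -0.0277], [0.0, 0.0, 0.0, 0.0, 0.0, -0.0339], [0.0, 0.0, 0.0, 0.0, 0.0, -0.0401], [0.0, 0.0, 0.0, 0.0, 0.0, -0.0447], [0.0, 0.0, 0.0, 0.0, 0.0, -0.0478], [0.0, 0.0, 0.0, 0.0, 0.0, -0.0493]]  peak mm/row 4.9
[[0.0, 0.0, -0.0004, 0.0005, -0.0085, 0.0], [0.0, 0.0, -0.0012, 0.0014, -0.0255, 0.0], [0.0, 0.0, -0.0023, 0.0027, -0.0509, 0.0], [0.0, 0.0, -0.0039, 0.0045, -0.0849, 0.0], [0.0, 0.0, -0.0058, 0.0068, -0.1274, 0.0], [0.0, 0.0, -0.0078, 0.0091, -0.1698, 0.0], [0.0, 0.0, -0.0097, 0.0113, -0.2122, 0.0], [0.0, 0.0, -0.0117, 0.0136, -0.2547, 0.0], [0.0, 0.0, -0.0136, 0.0158, -0.2972, 0.0], [0.0, 0.0, -0.0156, 0.0181, -0.3396, 0.0], [0.0, 0.0, -0.0175, 0.0204, -0.382, 0.0], [0.0, 0.0, -0.0194, 0.0226, -0.4245, 0.0], [0.0, 0.0, -0.0214, 0.0249, -0.467, 0.0], [0.0, 0.0, -0.0233, 0.0272, -0.5094, 0.0], [0.0, 0.0, -0.0253, 0.0294, -0.5519, 0.0], [0.0, 0.0, -0.0272, 0.0317, -0.5943, 0.0], [0.0, 0.0, -0.0288, 0.0335, -0.6283, 0.0], [0.0, 0.0, -0.0299, 0.0348, -0.6537, 0.0], [0.0, 0.0, -0.0307, 0.0357, -0.6707, 0.0], [0.0, 0.0, -0.0311, 0.0362, -0.6792, 0.0]]  peak mm/row 34.0
```

Request:
{"method": "move_arm", "body": {"plan": [[[0, 0, 0, 0, 0, -0.0015, 0], [0, 0, 0, 0, 0, -0.0046, 0], [0, 0, 0, 0, 0, -0.0092, 0], [0, 0, 0, 0, 0, -0.0154, 0], [0, 0, 0, 0, 0, -0.0216, 0], [0, 0, 0, 0, 0, -0.0277, 0], [0, 0, 0, 0, 0, -0.0339, 0], [0, 0, 0, 0, 0, -0.0401, 0], [0, 0, 0, 0, 0, -0.0447, 0], [0, 0, 0, 0, 0, -0.0478, 0], [0, 0, 0, 0, 0, -0.0493, 0], [0, 0, 0, 0, 0, -0.0493, 0]]]}}

```text
time: 30.48
eef_pos: [506.6, 365.7, 148.3]
tcp_rot: [-3.14, 0.001, 3.037]
force: [0.3, 0.3, -2.0]
finger_gap: 15.4
gripper_force: 50.0
```

```bash
python3 -c "
from d import *
state(); boards(z=121,roi=(140,110,340,212))"
```

```text
t 30.48 pos [506.6 365.7 148.3] cmd [ 421.  -171.6  150. ] yaw [-1.799e+02  4.000e-02  1.740e+02] F [ 0.3  0.3 -2. ] gap 15.4 q [ 0.05  0.72 -1.08  1.64  0.68  1.2   0.28]
top red c [609.1 355.1] size [75.8 75.3] ang -6.8 px [179. 164.]
```

Request:
{"method": "move_arm", "body": {"plan": [[[0, 0, -0.0004, 0.0005, -0.0085, 0, 0], [0, 0, -0.0012, 0.0014, -0.0255, 0, 0], [0, 0, -0.0023, 0.0027, -0.0509, 0, 0], [0, 0, -0.0039, 0.0045, -0.0849, 0, 0], [0, 0, -0.0058, 0.0068, -0.1274, 0, 0], [0, 0, -0.0078, 0.0091, -0.1698, 0, 0], [0, 0, -0.0097, 0.0113, -0.2122, 0, 0], [0, 0, -0.0117, 0.0136, -0.2547, 0, 0], [0, 0, -0.0136, 0.0158, -0.2972, 0, 0], [0, 0, -0.0156, 0.0181, -0.3396, 0, 0], [0, 0, -0.0175, 0.0204, -0.382, 0, 0], [0, 0, -0.0194, 0.0226, -0.4245, 0, 0], [0, 0, -0.0214, 0.0249, -0.467, 0, 0], [0, 0, -0.0233, 0.0272, -0.5094, 0, 0], [0, 0, -0.0253, 0.0294, -0.5519, 0, 0], [0, 0, -0.0272, 0.0317, -0.5943, 0, 0], [0, 0, -0.0288, 0.0335, -0.6283, 0, 0], [0, 0, -0.0299, 0.0348, -0.6537, 0, 0], [0, 0, -0.0307, 0.0357, -0.6707, 0, 0], [0, 0, -0.0311, 0.0362, -0.6792, 0, 0]]]}}

```text
time: 33.02
eef_pos: [420.5, -172.5, 149.2]
tcp_rot: [-3.139, 0.0, 3.085]
force: [0.4, -0.0, -1.5]
finger_gap: 15.1
gripper_force: 50.0
```

```bash
python3 -c "
from d import *
state(); boards(z=121,roi=(300,160,520,260)); boards('side',z=45,roi=(340,230,470,360))
ramp((424.9,-171.3,85.5,176.8),8,2); ramp((514.8,-176.3,85.5,176.8),10,3); ramp((514.8,-176.3,70.5,176.8),8,1)"
```

```text
t 33.02 pos [ 420.5 -172.5  149.2] cmd [ 421.  -171.6  150. ] yaw [-1.7987e+02  1.0000e-02  1.7674e+02] F [ 0.4 -0.  -1.5] gap 15.1 q [ 1.44  0.55 -1.39  2.05  0.62  1.07  1.27]
top red c [ 523.4 -176. ] size [76.1 77.8] ang -4.2 px [393. 203.]
top blue c [ 577.7 -300.9] size [71.6 71.9] ang -5.0 px [444. 182.]
side blue c [ 584.3 -325.1] size [78.8 76.8] ang -5.0 px [388. 297.]
[[0.0, 0.0, 0.0, -0.0003, 0.0, 0.0045], [0.0, 0.0, 0.0, -0.0008, 0.0001, 0.0134], [0.0, 0.0, 0.0, -0.0016, 0.0002, 0.0269], [0.0, 0.0, 0.0, -0.0024, 0.0003, 0.0403], [0.0, 0.0, 0.0, -0.0032, 0.0004, 0.0537], [0.0, 0.0, 0.0, -0.004, 0.0005, 0.0672], [0.0, 0.0, 0.0, -0.0045, 0.0006, 0.0761], [0.0, 0.0, 0.0, -0.0048, 0.0006, 0.0806]]  peak mm/row 10.8
[[0.0, 0.0, 0.0, -0.004, 0.0, 0.0], [0.0, 0.0, 0.0, -0.0121, 0.0, 0.0], [0.0, 0.0, 0.0, -0.0241, 0.0, 0.0], [0.0, 0.0, 0.0, -0.0402, 0.0, 0.0], [0.0, 0.0, 0.0, -0.0563, 0.0, 0.0], [0.0, 0.0, 0.0, -0.0724, 0.0001, 0.0], [0.0, 0.0, 0.0, -0.0885, 0.0001, 0.0], [0.0, 0.0, 0.0, -0.1005, 0.0001, 0.0], [0.0, 0.0, 0.0, -0.1086, 0.0001, 0.0], [0.0, 0.0, 0.0, -0.1126, 0.0001, 0.0]]  peak mm/row 12.9
[[0.0, 0.0, 0.0, 0.0, 0.0, 0.0013], [0.0, 0.0, 0.0, 0.0, 0.0, 0.004], [0.0, 0.0, 0.0, 0.0, 0.0, 0.0067], [0.0, 0.0, 0.0, 0.0, 0.0, 0.0094], [0.0, 0.0, 0.0, 0.0, 0.0, 0.0121], [0.0, 0.0, 0.0, 0.0, 0.0, 0.0148], [0.0, 0.0, 0.0, 0.0, 0.0, 0.0175], [0.0, 0.0, 0.0, 0.0, 0.0, 0.0188]]  peak mm/row 2.1
```

Request:
{"method": "move_arm", "body": {"plan": [[[0, 0, 0, -0.0003, 0, 0.0045, 0], [0, 0, 0, -0.0008, 0.0001, 0.0134, 0], [0, 0, 0, -0.0016, 0.0002, 0.0269, 0], [0, 0, 0, -0.0024, 0.0003, 0.0403, 0], [0, 0, 0, -0.0032, 0.0004, 0.0537, 0], [0, 0, 0, -0.004, 0.0005, 0.0672, 0], [0, 0, 0, -0.0045, 0.0006, 0.0761, 0], [0, 0, 0, -0.0048, 0.0006, 0.0806, 0], [0, 0, 0, -0.0048, 0.0006, 0.0806, 0]]]}}

```text
time: 34.25
eef_pos: [425.0, -171.5, 84.7]
tcp_rot: [-3.14, 0.001, 3.086]
force: [-0.1, 0.5, -1.8]
finger_gap: 15.6
gripper_force: 50.0
```

Request:
{"method": "move_arm", "body": {"plan": [[[0, 0, 0, -0.004, 0, 0, 0], [0, 0, 0, -0.0121, 0, 0, 0], [0, 0, 0, -0.0241, 0, 0, 0], [0, 0, 0, -0.0402, 0, 0, 0], [0, 0, 0, -0.0563, 0, 0, 0], [0, 0, 0, -0.0724, 0.0001, 0, 0], [0, 0, 0, -0.0885, 0.0001, 0, 0], [0, 0, 0, -0.1005, 0.0001, 0, 0], [0, 0, 0, -0.1086, 0.0001, 0, 0], [0, 0, 0, -0.1126, 0.0001, 0, 0], [0, 0, 0, -0.1126, 0.0001, 0, 0]]]}}

```text
time: 35.62
eef_pos: [514.9, -176.4, 84.8]
tcp_rot: [-3.14, 0.0, 3.086]
force: [-0.5, 0.6, -2.5]
finger_gap: 15.3
gripper_force: 50.0
```

Request:
{"method": "move_arm", "body": {"plan": [[[0, 0, 0, 0, 0, 0.0013, 0], [0, 0, 0, 0, 0, 0.004, 0], [0, 0, 0, 0, 0, 0.0067, 0], [0, 0, 0, 0, 0, 0.0094, 0], [0, 0, 0, 0, 0, 0.0121, 0], [0, 0, 0, 0, 0, 0.0148, 0], [0, 0, 0, 0, 0, 0.0175, 0], [0, 0, 0, 0, 0, 0.0188, 0], [0, 0, 0, 0, 0, 0.0188, 0], [0, 0, 0, 0, 0, 0.0188, 0]]]}}

```text
time: 36.88
eef_pos: [515.0, -176.5, 69.9]
tcp_rot: [-3.14, 0.001, 3.086]
force: [-0.9, 0.3, -0.8]
finger_gap: 15.3
gripper_force: 50.0
```

```bash
python3 -c "
from d import *
state(); boards('side',z=45,roi=(260,180,480,360))
ramp((424.9,-171.3,70.5,176.8),10,3)"
```

```text
t 36.88 pos [ 515.  -176.5   69.9] cmd [ 514.8 -176.3   70.5] yaw [-1.7989e+02  5.0000e-02  1.7680e+02] F [-0.9  0.3 -0.8] gap 15.3 q [ 1.11  0.75 -1.13  1.9   0.8   1.03  1.14]
side red c [ 617.8 -184.3] size [78.2 75.9] ang -4.8 px [371. 242.]
side blue c [ 584.3 -325.1] size [78.8 76.8] ang -5.0 px [388. 297.]
[[0.0, 0.0, 0.0, 0.004, 0.0, 0.0], [0.0, 0.0, 0.0, 0.0121, 0.0, 0.0], [0.0, 0.0, 0.0, 0.0241, 0.0, 0.0], [0.0, 0.0, 0.0, 0.0402, 0.0, 0.0], [0.0, 0.0, 0.0, 0.0563, 0.0, 0.0], [0.0, 0.0, 0.0, 0.0724, -0.0001, 0.0], [0.0, 0.0, 0.0, 0.0885, -0.0001, 0.0], [0.0, 0.0, 0.0, 0.1005, -0.0001, 0.0], [0.0, 0.0, 0.0, 0.1086, -0.0001, 0.0], [0.0, 0.0, 0.0, 0.1126, -0.0001, 0.0]]  peak mm/row 12.9
```

Request:
{"method": "move_arm", "body": {"plan": [[[0, 0, 0, 0.004, 0, 0, 0], [0, 0, 0, 0.0121, 0, 0, 0], [0, 0, 0, 0.0241, 0, 0, 0], [0, 0, 0, 0.0402, 0, 0, 0], [0, 0, 0, 0.0563, 0, 0, 0], [0, 0, 0, 0.0724, -0.0001, 0, 0], [0, 0, 0, 0.0885, -0.0001, 0, 0], [0, 0, 0, 0.1005, -0.0001, 0, 0], [0, 0, 0, 0.1086, -0.0001, 0, 0], [0, 0, 0, 0.1126, -0.0001, 0, 0], [0, 0, 0, 0.1126, -0.0001, 0, 0]]]}}

```text
time: 38.3
eef_pos: [425.0, -171.6, 69.8]
tcp_rot: [-3.14, 0.001, 3.086]
force: [-0.0, -0.1, -1.1]
finger_gap: 15.4
gripper_force: 50.0
```

```bash
python3 -c "
from d import *
state(); boards('side',z=45,roi=(260,180,480,360)); boards('top',z=45,roi=(300,165,520,300))
plan([(424.9,-171.3,110,176.8),(391.6,-314.3,110,176.8),(391.6,-314.3,70.3,176.8)])
ramp((481.5,-319.4,70.3,176.8),10,3)"
```

```text
t 38.3 pos [ 425.  -171.6   69.8] cmd [ 424.9 -171.3   70.5] yaw [-1.7989e+02  5.0000e-02  1.7679e+02] F [-0.  -0.1 -1.1] gap 15.4 q [ 1.29  0.64 -1.22  2.1   0.77  0.94  1.15]
side red c [ 617.3 -183.8] size [79.1 76.9] ang -4.7 px [369. 242.]
side blue c [ 584.3 -325. ] size [78.7 76.8] ang -5.0 px [388. 297.]
top red c [ 602.5 -180. ] size [47.7 79.3] ang 1.2 px [390. 173.]
top blue c [ 584.5 -322.8] size [76.9 77. ] ang -5.0 px [444. 182.]
[0.0, -0.0, 0.0, -0.0, 0.0, -0.0494] rows>=0.6
[0.0, -0.0, 0.0, 0.0316, -0.1808, -0.0494] rows>=2.3
[0.0, -0.0, 0.0, 0.0316, -0.1808, 0.0002] rows>=0.6
[[0.0, 0.0, 0.0, -0.004, 0.0, 0.0], [0.0, 0.0, 0.0, -0.0121, 0.0, 0.0], [0.0, 0.0, 0.0, -0.0241, 0.0, 0.0], [0.0, 0.0, 0.0, -0.0402, 0.0, 0.0], [0.0, 0.0, 0.0, -0.0563, 0.0, 0.0], [0.0, 0.0, 0.0, -0.0724, -0.0001, 0.0], [0.0, 0.0, 0.0, -0.0885, -0.0001, 0.0], [0.0, 0.0, 0.0, -0.1005, -0.0001, 0.0], [0.0, 0.0, 0.0, -0.1086, -0.0001, 0.0], [0.0, 0.0, 0.0, -0.1126, -0.0001, 0.0]]  peak mm/row 12.9
```

Request:
{"method": "move_arm", "body": {"plan": [[[0, 0, 0, 0, 0, -0.025, 0], [0, 0, 0, 0, 0, -0.0494, 0], [0, 0, 0, 0.008, -0.045, -0.0494, 0], [0, 0, 0, 0.02, -0.11, -0.0494, 0], [0, 0, 0, 0.029, -0.165, -0.0494, 0], [0, 0, 0, 0.0316, -0.1808, -0.0494, 0], [0, 0, 0, 0.0316, -0.1808, -0.0494, 0], [0, 0, 0, 0.0316, -0.1808, -0.025, 0], [0, 0, 0, 0.0316, -0.1808, 0.0002, 0], [0, 0, 0, 0.0316, -0.1808, 0.0002, 0], [0, 0, 0, 0.0316, -0.1808, 0.0002, 0]]]}}

```text
time: 39.78
eef_pos: [392.0, -313.8, 69.7]
tcp_rot: [-3.14, 0.001, 3.087]
force: [1.4, -0.5, -1.5]
finger_gap: 15.5
gripper_force: 50.0
```

Request:
{"method": "move_arm", "body": {"plan": [[[0, 0, 0, -0.004, 0, 0, 0], [0, 0, 0, -0.0121, 0, 0, 0], [0, 0, 0, -0.0241, 0, 0, 0], [0, 0, 0, -0.0402, 0, 0, 0], [0, 0, 0, -0.0563, 0, 0, 0], [0, 0, 0, -0.0724, -0.0001, 0, 0], [0, 0, 0, -0.0885, -0.0001, 0, 0], [0, 0, 0, -0.1005, -0.0001, 0, 0], [0, 0, 0, -0.1086, -0.0001, 0, 0], [0, 0, 0, -0.1126, -0.0001, 0, 0], [0, 0, 0, -0.1126, -0.0001, 0, 0]]]}}

```text
time: 41.15
eef_pos: [481.5, -319.7, 69.8]
tcp_rot: [-3.14, 0.0, 3.086]
force: [-0.3, -0.2, -2.1]
finger_gap: 15.4
gripper_force: 50.0
```

```bash
python3 -c "
from d import *
state(); boards('side',z=45,roi=(260,180,480,360))
ramp((481.5,-319.4,80.3,176.8),6,1); ramp((507.4,-320.9,80.3,176.8),8,2); ramp((507.4,-320.9,70.3,176.8),6,1)"
```

```text
t 41.15 pos [ 481.5 -319.7   69.8] cmd [ 481.5 -319.4   70.3] yaw [-1.799e+02  2.000e-02  1.768e+02] F [-0.3 -0.2 -2.1] gap 15.4 q [ 1.33  0.8  -1.13  1.82  0.83  1.08  1.4 ]
side blue c [ 592.1 -326.5] size [77.4 61.1] ang -5.0 px [393. 297.]
[[0.0, 0.0, 0.0, 0.0, 0.0, -0.0013], [0.0, 0.0, 0.0, 0.0, 0.0, -0.0038], [0.0, 0.0, 0.0, 0.0, 0.0, -0.0062], [0.0, 0.0, 0.0, 0.0, 0.0, -0.0087], [0.0, 0.0, 0.0, 0.0, 0.0, -0.0113], [0.0, 0.0, 0.0, 0.0, 0.0, -0.0125]]  peak mm/row 2.0
[[0.0, 0.0, 0.0, -0.0018, 0.0, 0.0], [0.0, 0.0, 0.0, -0.0054, 0.0, 0.0], [0.0, 0.0, 0.0, -0.0108, 0.0, 0.0], [0.0, 0.0, 0.0, -0.0162, 0.0, 0.0], [0.0, 0.0, 0.0, -0.0216, 0.0, 0.0], [0.0, 0.0, 0.0, -0.027, 0.0, 0.0], [0.0, 0.0, 0.0, -0.0306, 0.0, 0.0], [0.0, 0.0, 0.0, -0.0324, 0.0, 0.0]]  peak mm/row 4.3
[[0.0, 0.0, 0.0, 0.0, 0.0, 0.0013], [0.0, 0.0, 0.0, 0.0, 0.0, 0.0038], [0.0, 0.0, 0.0, 0.0, 0.0, 0.0062], [0.0, 0.0, 0.0, 0.0, 0.0, 0.0087], [0.0, 0.0, 0.0, 0.0, 0.0, 0.0113], [0.0, 0.0, 0.0, 0.0, 0.0, 0.0125]]  peak mm/row 2.0
```

Request:
{"method": "move_arm", "body": {"plan": [[[0, 0, 0, 0, 0, -0.0013, 0], [0, 0, 0, 0, 0, -0.0038, 0], [0, 0, 0, 0, 0, -0.0062, 0], [0, 0, 0, 0, 0, -0.0087, 0], [0, 0, 0, 0, 0, -0.0113, 0], [0, 0, 0, 0, 0, -0.0125, 0], [0, 0, 0, 0, 0, -0.0125, 0], [0, 0, 0, -0.0018, 0, -0.0125, 0], [0, 0, 0, -0.0054, 0, -0.0125, 0], [0, 0, 0, -0.0108, 0, -0.0125, 0], [0, 0, 0, -0.0162, 0, -0.0125, 0], [0, 0, 0, -0.0216, 0, -0.0125, 0], [0, 0, 0, -0.027, 0, -0.0125, 0], [0, 0, 0, -0.0306, 0, -0.0125, 0], [0, 0, 0, -0.0324, 0, -0.0125, 0], [0, 0, 0, -0.0324, 0, -0.0125, 0]]]}}

```text
time: 43.2
eef_pos: [507.5, -321.1, 79.9]
tcp_rot: [-3.14, 0.001, 3.086]
force: [-0.8, -0.9, -2.1]
finger_gap: 15.3
gripper_force: 50.0
```

Request:
{"method": "move_arm", "body": {"plan": [[[0, 0, 0, 0, 0, 0.0013, 0], [0, 0, 0, 0, 0, 0.0038, 0], [0, 0, 0, 0, 0, 0.0062, 0], [0, 0, 0, 0, 0, 0.0087, 0], [0, 0, 0, 0, 0, 0.0113, 0], [0, 0, 0, 0, 0, 0.0125, 0], [0, 0, 0, 0, 0, 0.0125, 0], [0, 0, 0, 0, 0, 0.0125, 0]]]}}

```text
time: 44.2
eef_pos: [507.5, -321.1, 70.0]
tcp_rot: [-3.14, 0.001, 3.086]
force: [-0.6, 0.2, -1.0]
finger_gap: 15.7
gripper_force: 50.0
```

```bash
python3 -c "
from d import *
state(); boards('side',z=45,roi=(260,180,480,360))
ramp((407.5,-315.3,70.3,176.8),11,3)"
```

```text
t 44.2 pos [ 507.5 -321.1   70. ] cmd [ 507.4 -320.9   70.3] yaw [-1.799e+02  4.000e-02  1.768e+02] F [-0.6  0.2 -1. ] gap 15.7 q [ 1.28  0.83 -1.11  1.76  0.84  1.11  1.39]
side blue c [ 617.6 -327.8] size [76.6 60.3] ang -4.3 px [404. 292.]
[[0.0, 0.0, 0.0, 0.0039, 0.0, 0.0], [0.0, 0.0, 0.0, 0.0117, 0.0, 0.0], [0.0, 0.0, 0.0, 0.0235, 0.0, 0.0], [0.0, 0.0, 0.0, 0.0391, 0.0, 0.0], [0.0, 0.0, 0.0, 0.0547, 0.0, 0.0], [0.0, 0.0, 0.0, 0.0704, 0.0, 0.0], [0.0, 0.0, 0.0, 0.086, 0.0, 0.0], [0.0, 0.0, 0.0, 0.1016, 0.0, 0.0], [0.0, 0.0, 0.0, 0.1134, 0.0, 0.0], [0.0, 0.0, 0.0, 0.1212, 0.0, 0.0], [0.0, 0.0, 0.0, 0.1251, 0.0, 0.0]]  peak mm/row 12.5
```

Request:
{"method": "move_arm", "body": {"plan": [[[0, 0, 0, 0.0039, 0, 0, 0], [0, 0, 0, 0.0117, 0, 0, 0], [0, 0, 0, 0.0235, 0, 0, 0], [0, 0, 0, 0.0391, 0, 0, 0], [0, 0, 0, 0.0547, 0, 0, 0], [0, 0, 0, 0.0704, 0, 0, 0], [0, 0, 0, 0.086, 0, 0, 0], [0, 0, 0, 0.1016, 0, 0, 0], [0, 0, 0, 0.1134, 0, 0, 0], [0, 0, 0, 0.1212, 0, 0, 0], [0, 0, 0, 0.1251, 0, 0, 0], [0, 0, 0, 0.1251, 0, 0, 0]]]}}

```text
time: 45.75
eef_pos: [407.6, -315.6, 69.9]
tcp_rot: [-3.14, 0.001, 3.086]
force: [-0.7, -0.1, -0.6]
finger_gap: 15.2
gripper_force: 50.0
```

```bash
python3 -c "
from d import *
state(); boards('side',z=45,roi=(260,180,480,360))
plan([(407.5,-315.3,150,176.8),(430,-160,150,176.8),(501.7,-3.4,150,175.1)]); ramp((501.7,-3.4,39.8,175.1),12,3)"
```

```text
t 45.75 pos [ 407.6 -315.6   69.9] cmd [ 407.5 -315.3   70.3] yaw [-1.7989e+02  5.0000e-02  1.7679e+02] F [-0.7 -0.1 -0.6] gap 15.2 q [ 1.49  0.73 -1.18  1.97  0.81  1.02  1.43]
side red c [ 617.4 -183.9] size [77.9 76.6] ang -3.5 px [370. 243.]
side blue c [ 609.9 -326.5] size [78.5 75.7] ang -5.0 px [398. 293.]
[0.0, -0.0, 0.0, -0.0, 0.0, -0.0996] rows>=1.3
[0.0, -0.0, 0.0, -0.0173, 0.1954, -0.0996] rows>=2.5
[0.0, -0.0, 0.0189, -0.0959, 0.3958, -0.0996] rows>=2.8
[[0.0, 0.0, 0.0, 0.0, 0.0, 0.0038], [0.0, 0.0, 0.0, 0.0, 0.0, 0.0115], [0.0, 0.0, 0.0, 0.0, 0.0, 0.023], [0.0, 0.0, 0.0, 0.0, 0.0, 0.0383], [0.0, 0.0, 0.0, 0.0, 0.0, 0.0536], [0.0, 0.0, 0.0, 0.0, 0.0, 0.0689], [0.0, 0.0, 0.0, 0.0, 0.0, 0.0842], [0.0, 0.0, 0.0, 0.0, 0.0, 0.0995], [0.0, 0.0, 0.0, 0.0, 0.0, 0.1148], [0.0, 0.0, 0.0, 0.0, 0.0, 0.1263], [0.0, 0.0, 0.0, 0.0, 0.0, 0.134], [0.0, 0.0, 0.0, 0.0, 0.0, 0.1378]]  peak mm/row 12.2
```

Request:
{"method": "move_arm", "body": {"plan": [[[0, 0, 0, 0, 0, -0.04, 0], [0, 0, 0, 0, 0, -0.0996, 0], [0, 0, 0, -0.005, 0.05, -0.0996, 0], [0, 0, 0, -0.01, 0.11, -0.0996, 0], [0, 0, 0, -0.0173, 0.17, -0.0996, 0], [0, 0, 0, -0.0173, 0.1954, -0.0996, 0], [0, 0, 0.005, -0.04, 0.25, -0.0996, 0], [0, 0, 0.01, -0.065, 0.32, -0.0996, 0], [0, 0, 0.0189, -0.09, 0.375, -0.0996, 0], [0, 0, 0.0189, -0.0959, 0.3958, -0.0996, 0], [0, 0, 0.0189, -0.0959, 0.3958, -0.0996, 0], [0, 0, 0.0189, -0.0959, 0.3958, -0.0996, 0]]]}}

```text
time: 47.3
eef_pos: [501.5, -4.9, 148.6]
tcp_rot: [-3.139, -0.0, 3.055]
force: [-0.7, -0.9, -1.4]
finger_gap: 15.5
gripper_force: 50.0
```

Request:
{"method": "move_arm", "body": {"plan": [[[0, 0, 0, 0, 0, 0.0038, 0], [0, 0, 0, 0, 0, 0.0115, 0], [0, 0, 0, 0, 0, 0.023, 0], [0, 0, 0, 0, 0, 0.0383, 0], [0, 0, 0, 0, 0, 0.0536, 0], [0, 0, 0, 0, 0, 0.0689, 0], [0, 0, 0, 0, 0, 0.0842, 0], [0, 0, 0, 0, 0, 0.0995, 0], [0, 0, 0, 0, 0, 0.1148, 0], [0, 0, 0, 0, 0, 0.1263, 0], [0, 0, 0, 0, 0, 0.134, 0], [0, 0, 0, 0, 0, 0.1378, 0], [0, 0, 0, 0, 0, 0.1378, 0], [0, 0, 0, 0, 0, 0.1378, 0]]]}}

```text
time: 49.05
eef_pos: [502.1, -3.7, 39.1]
tcp_rot: [-3.14, 0.001, 3.056]
force: [-0.1, 0.3, -2.3]
finger_gap: 15.6
gripper_force: 50.0
```

```bash
python3 -c "
from d import *
state()"
```

```text
t 49.05 pos [502.1  -3.7  39.1] cmd [501.7  -3.4  39.8] yaw [-1.799e+02  7.000e-02  1.751e+02] F [-0.1  0.3 -2.3] gap 15.6 q [ 0.78  0.7  -1.07  2.02  0.8   0.91  0.76]
```

Request:
{"method": "move_arm", "body": {"plan": [[[0, 0, 0, 0, 0, 0.001, 0], [0, 0, 0, 0, 0, 0.001, 0], [0, 0, 0, 0, 0, 0.001, 0.2], [0, 0, 0, 0, 0, 0.001, 0.3], [0, 0, 0, 0, 0, 0.001, 0.5], [0, 0, 0, 0, 0, 0.001, 0.6], [0, 0, 0, 0, 0, 0.001, 0.6], [0, 0, 0, 0, 0, 0.001, 0.6], [0, 0, 0, 0, 0, 0.001, 0.6], [0, 0, 0, 0, 0, -0.03, 0.6], [0, 0, 0, 0, 0, -0.1, 0.6], [0, 0, 0, 0, 0, -0.1752, 0.6], [0, 0, 0, 0, 0, -0.1752, 0.6], [0, 0, 0, 0, 0, -0.1752, 0.6]]]}}

```text
time: 50.8
eef_pos: [501.4, -4.0, 178.6]
tcp_rot: [-3.139, 0.0, 3.055]
force: [-0.3, -1.4, -0.1]
finger_gap: 55.1
gripper_force: 0.0
```

```bash
python3 -c "
from d import *
plan([(501.7,-3.4,180,175.1)]); state(); boards('side',z=45,roi=(260,180,480,360))
f=np.array([614.4,-267,0]); hc=np.array([.9984,-.0558,0]); yc=np.array([.0558,.9984,0]);hin=f+65*hc+[0,0,30]
for th in (1.2,1.25,1.3,1.35,1.4): print(th,[(hin+s*172*yc-151*np.cos(th)*hc+[0,0,151*np.sin(th)]).round(1).tolist() for s in (1,-1)],[proj(n,hin+s*172*yc-151*np.cos(th)*hc+[0,0,151*np.sin(th)]).round(1).tolist() for n in ('top','side') for s in (1,-1)])
im=r.get_image('side')
a=im[150:290,230:300]; b=im[110:230,260:340]
cv2.imwrite('pics/s7raw.png',im); cv2.imwrite('pics/t7raw.png',r.get_image('top'))
hsv=cv2.cvtColor(im,cv2.COLOR_BGR2HSV)
print('red px side handle', [ (q[:,0].min(0).tolist(),q[:,0].max(0).tolist()) for q in cv2.findContours(cv2.inRange(hsv,(0,150,80),(8,255,255))+cv2.inRange(hsv,(172,150,80),(180,255,255)),0,1)[0] if cv2.contourArea(q)>60])
"
```

```text
[0.0, -0.0, 0.0, 0.0001, 0.0, -0.1753] rows>=2.2
t 50.8 pos [501.4  -4.  178.6] cmd [501.7  -3.4 180. ] yaw [-1.7984e+02  3.0000e-02  1.7507e+02] F [-0.3 -1.4 -0.1] gap 55.1 q [ 0.95  0.53 -1.29  1.91  0.57  1.13  0.93]
side red c [ 617.3 -183.3] size [79.3 76.6] ang -3.7 px [369. 242.]
side blue c [ 609.9 -326.6] size [78.1 75.7] ang -5.0 px [398. 293.]
1.2 [[634.3, -95.8, 170.7], [615.1, -439.3, 170.7]] [[363.0, 154.2], [510.2, 165.4], [361.4, 181.7], [444.1, 315.6]]
1.25 [[641.4, -96.2, 173.3], [622.2, -439.7, 173.3]] [[363.3, 151.1], [510.8, 162.3], [364.2, 180.1], [447.8, 313.6]]
1.3 [[648.6, -96.6, 175.5], [629.4, -440.1, 175.5]] [[363.6, 147.9], [511.5, 159.0], [367.1, 178.6], [451.4, 311.7]]
1.35 [[655.9, -97.1, 177.3], [636.7, -440.5, 177.3]] [[363.9, 144.6], [512.0, 155.8], [370.0, 177.2], [455.0, 309.9]]
1.4 [[663.3, -97.5, 178.8], [644.1, -440.9, 178.8]] [[364.2, 141.4], [512.5, 152.5], [372.9, 175.8], [458.6, 308.1]]
red px side handle [([349, 225], [389, 259]), ([272, 189], [308, 207]), ([158, 171], [174, 193]), ([208, 134], [236, 145])]
```

```bash
cat > c.py <<'E'
from d import *
C=np.array([614.4,-267,0]); hc=np.array([.9984,-.0558,0]); yc=np.array([.0558,.9984,0])
def case(x,y,z,yaw=176.8): return tuple(C+x*hc+y*yc+[0,0,z])+(yaw,)
def roof(th,d=110,o=40,y=40,press=0,yaw=176.8):
    return case(65-d*np.cos(th)+(32-press)*np.sin(th)+9.5,y,30+d*np.sin(th)+(32-press)*np.cos(th)-o,yaw)
E
python3 -c "
from c import *
a=case(89,40,200); print(a,roof(1.29))
plan([(501.7,-3.4,215,175.1),a[:2]+(215,176.8)]); plan([case(89,40,160),case(89,40,105)])"
```

```text
(np.float64(705.4895999999999), np.float64(-232.0302), np.float64(200.0), 176.8) (np.float64(691.2758043170955), np.float64(-231.2357991595492), np.float64(104.55972506447785), 176.8)
[0.0, -0.0, 0.0, -0.0, 0.0, -0.0437] rows>=0.6
[0.0, -0.0, -0.0189, -0.2783, -0.263, -0.0438] rows>=4.9
[0.0, -0.0, 0.0, 0.0, 0.0, 0.0688] rows>=0.9
[0.0, -0.0, 0.0, 0.0, 0.0, 0.1375] rows>=0.9
```

Request:
{"method": "move_arm", "body": {"plan": [[[0, 0, 0, 0, 0, -0.0437, 0], [0, 0, 0, 0, 0, -0.0437, 0], [0, 0, -0.0189, -0.06, -0.06, -0.0438, 0], [0, 0, -0.0189, -0.13, -0.12, -0.0438, 0], [0, 0, -0.0189, -0.19, -0.18, -0.0438, 0], [0, 0, -0.0189, -0.24, -0.23, -0.0438, 0], [0, 0, -0.0189, -0.2783, -0.263, -0.0438, 0], [0, 0, -0.0189, -0.2783, -0.263, -0.0438, 0], [0, 0, -0.0189, -0.2783, -0.263, -0.0438, 0]]]}}

```text
time: 52.08
eef_pos: [704.9, -230.7, 212.2]
tcp_rot: [-3.141, -0.002, 3.087]
force: [0.6, -0.9, 0.2]
finger_gap: 0.9
gripper_force: 0.0
```

```bash
python3 -c "
from d import *
state(); boards('side',z=45,roi=(260,180,480,360))
im=r.get_image('side'); hsv=cv2.cvtColor(im,cv2.COLOR_BGR2HSV)
print('red',[(q[:,0].min(0).tolist(),q[:,0].max(0).tolist()) for q in cv2.findContours(cv2.inRange(hsv,(0,150,80),(8,255,255))+cv2.inRange(hsv,(172,150,80),(180,255,255)),0,1)[0] if cv2.contourArea(q)>60])
cv2.imwrite('pics/s8raw.png',im)
"
```

```text
t 52.08 pos [ 704.9 -230.7  212.2] cmd [ 705.5 -232.1  105. ] yaw [-1.7999e+02 -1.3000e-01  1.7687e+02] F [ 0.6 -0.9  0.2] gap 0.9 q [ 0.84  0.86 -1.09  1.24  0.74  1.45  1.36]
side red c [ 617.2 -183.7] size [78.3 75.8] ang -3.8 px [369. 242.]
side blue c [ 609.9 -327.9] size [76.8 75.1] ang -5.9 px [398. 293.]
red [([349, 226], [389, 259]), ([272, 189], [308, 207])]
```

Request:
{"method": "move_arm", "body": {"plan": [[[0, 0, 0, 0, 0, 0.04, 0], [0, 0, 0, 0, 0, 0.08, 0], [0, 0, 0, 0, 0, 0.11, 0], [0, 0, 0, 0, 0, 0.13, 0], [0, 0, 0, 0, 0, 0.1375, 0], [0, 0, 0, 0, 0, 0.1375, 0]]]}}

```text
time: 52.92
eef_pos: [705.9, -232.1, 104.8]
tcp_rot: [-3.14, 0.001, 3.086]
force: [-0.2, -0.1, 0.5]
finger_gap: 0.7
gripper_force: 0.0
```

```bash
cat > l.py <<'E'
from c import *
def lid():
    "hood angle from the flange's blue edges in the top picture: far-left end of the flange front edge"
    im=r.get_image("top"); hsv=cv2.cvtColor(im,cv2.COLOR_BGR2HSV); m=cv2.inRange(hsv,(100,140,80),(120,255,255))
    cal=r.calibration("top"); best=[]
    for th in np.arange(-.02,1.5,.01):
        s=[]
        for y in np.linspace(-165,165,67):
            p=C+(65-144*np.cos(th))*hc+y*yc+[0,0,30+144*np.sin(th)+0]
            u,v=proj("top",p,cal).round().astype(int)
            s.append(m[v,u]>0)
        best.append((round(float(np.mean(s)),2),round(float(th),2)))
    print("lid",sorted(best)[-6:])
E
python3 -c "
from l import *
state(); lid()
print('rows')
plan([roof(1.29),roof(1.15),roof(1.0),roof(.85)])"
```

```text
t 52.92 pos [ 705.9 -232.1  104.8] cmd [ 705.5 -232.1  105. ] yaw [-1.7990e+02  6.0000e-02  1.7681e+02] F [-0.2 -0.1  0.5] gap 0.7 q [ 0.84  0.95 -1.03  1.34  0.82  1.3   1.3 ]
lid [(0.22, 1.11), (0.46, 1.3), (0.6, 1.26), (0.61, 1.29), (0.69, 1.28), (0.7, 1.27)]
rows
[0.0, -0.0, 0.0, 0.0178, 0.0, 0.0006] rows>=0.2
[0.0, -0.0, 0.0, 0.0378, 0.0, 0.0019] rows>=0.3
[0.0, -0.0, 0.0, 0.0588, 0.0, 0.0065] rows>=0.3
[0.0, -0.0, 0.0, 0.0789, 0.0, 0.0141] rows>=0.3
```

Request:
{"method": "move_arm", "body": {"plan": [[[0, 0, 0, 0.009, 0, 0.0003, 0], [0, 0, 0, 0.0178, 0, 0.0006, 0], [0, 0, 0, 0.0228, 0, 0.0009, 0], [0, 0, 0, 0.0278, 0, 0.0012, 0], [0, 0, 0, 0.0328, 0, 0.0015, 0], [0, 0, 0, 0.0378, 0, 0.0019, 0], [0, 0, 0, 0.043, 0, 0.003, 0], [0, 0, 0, 0.0483, 0, 0.0042, 0], [0, 0, 0, 0.0535, 0, 0.0053, 0], [0, 0, 0, 0.0588, 0, 0.0065, 0], [0, 0, 0, 0.0638, 0, 0.0084, 0], [0, 0, 0, 0.0689, 0, 0.0103, 0], [0, 0, 0, 0.0739, 0, 0.0122, 0], [0, 0, 0, 0.0789, 0, 0.0141, 0], [0, 0, 0, 0.0789, 0, 0.0141, 0]]]}}

```text
time: 54.85
eef_pos: [641.8, -228.9, 92.8]
tcp_rot: [-3.14, -0.001, 3.086]
force: [0.0, 0.7, -0.3]
finger_gap: 0.0
gripper_force: 0.4
```

```bash
python3 -c "
from l import *
state(); lid(); boards('side',z=45,roi=(260,180,480,360))
"
```

```text
t 54.85 pos [ 641.8 -228.9   92.8] cmd [ 642.5 -228.5   93.8] yaw [-1.7988e+02 -4.0000e-02  1.7679e+02] F [ 0.   0.7 -0.3] gap 0.0 q [ 0.95  0.89 -1.06  1.53  0.81  1.21  1.27]
lid [(0.7, 0.8), (0.7, 0.81), (0.7, 0.82), (0.7, 0.83), (0.7, 0.84), (0.72, 0.78)]
side blue c [ 601.2 -230.9] size [387.5  48.3] ang -3.5 px [382. 269.]
side blue c [ 666.2 -241.8] size [ 53.2 385.9] ang 1.4 px [404. 264.]
```

```bash
python3 -c "
from l import *
plan([roof(t) for t in np.linspace(.85,.15,8)[1:]])
"
```

```text
[0.0, -0.0, 0.0, 0.0126, 0.0, 0.0067] rows>=0.2
[0.0, -0.0, 0.0, 0.0245, 0.0, 0.0146] rows>=0.2
[0.0, -0.0, 0.0, 0.0356, 0.0, 0.0237] rows>=0.2
[0.0, -0.0, 0.0, 0.0457, 0.0, 0.0339] rows>=0.2
[0.0, -0.0, 0.0, 0.0547, 0.0, 0.045] rows>=0.2
[0.0, -0.0, 0.0, 0.0626, 0.0, 0.0569] rows>=0.2
[0.0, -0.0, 0.0, 0.0692, 0.0, 0.0696] rows>=0.2
```

Request:
{"method": "move_arm", "body": {"plan": [[[0, 0, 0, 0.0063, 0, 0.0033, 0], [0, 0, 0, 0.0126, 0, 0.0067, 0], [0, 0, 0, 0.0185, 0, 0.0106, 0], [0, 0, 0, 0.0245, 0, 0.0146, 0], [0, 0, 0, 0.03, 0, 0.0191, 0], [0, 0, 0, 0.0356, 0, 0.0237, 0], [0, 0, 0, 0.0406, 0, 0.0288, 0], [0, 0, 0, 0.0457, 0, 0.0339, 0], [0, 0, 0, 0.0502, 0, 0.0394, 0], [0, 0, 0, 0.0547, 0, 0.045, 0], [0, 0, 0, 0.0587, 0, 0.051, 0], [0, 0, 0, 0.0626, 0, 0.0569, 0], [0, 0, 0, 0.066, 0, 0.0632, 0], [0, 0, 0, 0.0692, 0, 0.0696, 0], [0, 0, 0, 0.0692, 0, 0.0696, 0]]]}}

```text
time: 56.82
eef_pos: [586.4, -225.8, 36.7]
tcp_rot: [-3.14, -0.001, 3.086]
force: [0.3, -0.5, 0.4]
finger_gap: 0.3
gripper_force: 0.0
```

```bash
python3 -c "
from l import *
state(); lid()
"
```

```text
t 56.83 pos [ 586.4 -225.8   36.7] cmd [ 587.2 -225.5   38.1] yaw [-1.799e+02 -7.000e-02  1.768e+02] F [ 0.3 -0.5  0.4] gap 0.3 q [ 1.02  0.88 -1.04  1.7   0.86  1.08  1.21]
lid [(0.63, 0.0), (0.63, 0.01), (0.63, 0.02), (0.63, 0.03), (0.63, 0.04), (0.63, 0.05)]
```

Request:
{"method": "move_arm", "body": {"plan": [[[0, 0, 0, 0, 0, 0.0025, 0], [0, 0, 0, 0, 0, 0.005, 0], [0, 0, 0, 0, 0, 0.0075, 0], [0, 0, 0, 0, 0, 0.0075, 0]]]}}

```text
time: 57.38
eef_pos: [587.4, -225.8, 31.3]
tcp_rot: [-3.14, 0.001, 3.086]
force: [0.2, 0.3, -0.3]
finger_gap: 0.6
gripper_force: 0.0
```

Request:
{"method": "move_arm", "body": {"plan": [[[0, 0, 0, 0, 0, 0.0012, 0], [0, 0, 0, 0, 0, 0.0025, 0], [0, 0, 0, 0, 0, 0.0025, 0]]]}}

```text
time: 57.75
eef_pos: [587.4, -225.8, 29.4]
tcp_rot: [-3.14, 0.001, 3.086]
force: [0.4, 0.3, 0.3]
finger_gap: 0.7
gripper_force: 0.1
```

Request:
{"method": "move_arm", "body": {"plan": [[[0, 0, 0, 0, 0, 0.0012, 0], [0, 0, 0, 0, 0, 0.0025, 0], [0, 0, 0, 0, 0, 0.0025, 0]]]}}

```text
time: 58.12
eef_pos: [587.5, -225.8, 27.3]
tcp_rot: [-3.14, 0.001, 3.086]
force: [-0.5, 0.3, -0.2]
finger_gap: 0.2
gripper_force: 0.0
```

Request:
{"method": "move_arm", "body": {"plan": [[[0, 0, 0, 0, 0, 0.0012, 0], [0, 0, 0, 0, 0, 0.0025, 0], [0, 0, 0, 0, 0, 0.0025, 0]]]}}

```text
time: 58.5
eef_pos: [587.6, -225.8, 26.9]
tcp_rot: [-3.139, 0.001, 3.086]
force: [-4.8, 0.8, 11.6]
finger_gap: 0.2
gripper_force: 5.5
```

Request:
{"method": "move_arm", "body": {"plan": [[[0, 0, 0, 0, 0, 0.0005, 0], [0, 0, 0, 0, 0, 0.001, 0], [0, 0, 0, 0, 0, 0.001, 0]]]}}

```text
time: 58.88
eef_pos: [587.6, -225.9, 26.8]
tcp_rot: [-3.138, 0.001, 3.086]
force: [-6.4, 0.3, 16.2]
finger_gap: 0.4
gripper_force: 8.0
```

```bash
python3 -c "
from l import *
state()
p,R=load(); p[2]=38.1-13.5*.0-0.0015*0; 
import json
json.dump({'p':[p[0],p[1],38.1-800*(.0075+.0075+.001)],'r':R.as_rotvec().tolist()},open('cmd.json','w'))
state(); q=load()[0]; print(q)
plan([(q[0],q[1],120,176.8),case(-200,40,160)])
"
```

```text
t 58.88 pos [ 587.6 -225.9   26.8] cmd [ 587.2 -225.5   38.1] yaw [-1.7982e+02  4.0000e-02  1.7680e+02] F [-6.4  0.3 16.2] gap 0.4 q [ 1.01  0.9  -1.03  1.71  0.87  1.06  1.2 ]
t 58.88 pos [ 587.6 -225.9   26.8] cmd [ 587.2 -225.5   25.3] yaw [-1.7982e+02  4.0000e-02  1.7680e+02] F [-6.4  0.3 16.2] gap 0.4 q [ 1.01  0.9  -1.03  1.71  0.87  1.06  1.2 ]
[ 587.22147335 -225.45222318   25.3       ]
[0.0, -0.0, 0.0, 0.0, 0.0, -0.1184] rows>=1.5
[0.0, -0.0, 0.0, 0.2132, 0.0001, -0.1684] rows>=2.8
```

```bash
cat > t7.py <<'E'
from l import *
im=r.get_image("top"); hsv=cv2.cvtColor(im,cv2.COLOR_BGR2HSV); m=cv2.inRange(hsv,(5,150,120),(22,255,255)); m[:,:340]=0;m[:150]=0; m[230:]=0
for q in cv2.findContours(m,0,1)[0]:
    if cv2.contourArea(q)<15: continue
    P=np.array([ray("top",u,v,55)[:2] for u,v in q[:,0]],np.float32); b=cv2.minAreaRect(P); a=b[2]+(0 if b[1][0]<b[1][1] else 90)
    print("button c",np.round(b[0],1),np.round(b[1],1),"joint",round(np.radians((a+3.2+45)%180-45),2))
E
python3 -c "
from c import *
q=case(-100,162,70); print(q,load()[0]); import json
p,R=load(); json.dump({'p':[587.22,-225.45,25.3],'r':R.as_rotvec().tolist()},open('cmd.json','w'))
plan([(587.22,-225.45,120,176.8),(q[0],q[1],120,97.5)])
plan([(q[0],q[1],40,97.5)])
"
```

```text
(np.float64(523.5995999999999), np.float64(-99.67920000000004), np.float64(70.0), 176.8) [ 416.93617056 -215.86606008  160.02646188]
[0.0, -0.0, 0.0, 0.0, 0.0, -0.1184] rows>=1.5
[0.0, -0.0, 0.8811, 0.0882, 0.1525, -0.1184] rows>=7.4
[-0.0, -0.0, 0.0, 0.0, 0.0, 0.1] rows>=1.3
```

Request:
{"method": "move_arm", "body": {"plan": [[[0, 0, 0, 0, 0, -0.03, 0], [0, 0, 0, 0, 0, -0.09, 0], [0, 0, 0, 0, 0, -0.1184, 0], [0, 0, 0.1, 0.02, 0.03, -0.1184, 0], [0, 0, 0.22, 0.04, 0.07, -0.1184, 0.28], [0, 0, 0.33, 0.06, 0.1, -0.1184, 0.28], [0, 0, 0.44, 0.07, 0.13, -0.1184, 0.28], [0, 0, 0.55, 0.08, 0.145, -0.1184, 0.28], [0, 0, 0.66, 0.0882, 0.1525, -0.1184, 0.28], [0, 0, 0.77, 0.0882, 0.1525, -0.1184, 0.28], [0, 0, 0.85, 0.0882, 0.1525, -0.1184, 0.28], [0, 0, 0.8811, 0.0882, 0.1525, -0.1184, 0.28], [0, 0, 0.8811, 0.0882, 0.1525, -0.1184, 0.28], [0, 0, 0.8811, 0.0882, 0.1525, -0.1184, 0.28]]]}}

```text
time: 60.62
eef_pos: [523.8, -99.8, 119.2]
tcp_rot: [3.141, 0.002, 1.703]
force: [0.5, -0.3, 0.2]
finger_gap: 25.7
gripper_force: 0.0
```

```bash
python3 -c "
from l import *
state(); lid(); c=r.calibration('side')
im=r.get_image('side'); hsv=cv2.cvtColor(im,cv2.COLOR_BGR2HSV); m=cv2.inRange(hsv,(100,140,60),(120,255,255))
for th in np.arange(0,.13,.02):
  s=[]
  for y in np.linspace(-165,165,67):
    u,v=proj('side',C+(65-147*np.cos(th))*hc+y*yc+[0,0,32+147*np.sin(th)],c).round().astype(int); s.append(m[v,u]>0)
  print(round(th,2),round(np.mean(s),2))
boards('side',z=45,roi=(260,180,480,360))
"; python3 t7.py
```

```text
t 60.62 pos [523.8 -99.8 119.2] cmd [523.6 -99.7  40. ] yaw [1.7998e+02 1.1000e-01 9.7570e+01] F [ 0.5 -0.3  0.2] gap 25.7 q [ 0.84  0.5  -0.9   1.9   0.48  0.97 -0.14]
lid [(0.45, 0.41), (0.45, 0.44), (0.45, 0.47), (0.45, 0.49), (0.45, 0.5), (0.46, 0.48)]
0.0 1.0
0.02 1.0
0.04 1.0
0.06 1.0
0.08 0.99
0.1 0.99
0.12 0.97
side blue c [ 606.4 -268.6] size [348.3 163.7] ang -3.3 px [375. 284.]
button c [ 465.3 -398. ] [  5.2 201.6] joint 0.08
button c [ 473.5 -596.4] [ 13.5 308.7] joint 0.06
button c [ 535.  -602.8] [399.1 104.2] joint 0.05
button c [ 592.3 -490.4] [77.8 10.9] joint -0.01
button c [ 626.1 -537. ] [171.2  41.2] joint 0.05
button c [ 662.2 -510.9] [ 18.4 114.2] joint 0.08
button c [656.9 -60.9] [10.6 13.1] joint 0.08
```

```bash
sed -i 's/(5,150,120),(22,255,255)/(8,190,170),(24,255,255)/' t7.py; python3 t7.py; python3 -c "
from l import *
c=r.calibration('side'); im=r.get_image('side'); hsv=cv2.cvtColor(im,cv2.COLOR_BGR2HSV); m=cv2.inRange(hsv,(100,140,60),(120,255,255)).astype(np.float32)
for y in (-150,-100,-50,0,50,100):
  ds=np.arange(100,175,.5); px=np.array([proj('side',C+(65-d)*hc+y*yc+[0,0,34],c) for d in ds],np.float32)
  v=cv2.remap(m,px[:,0].copy().reshape(1,-1),px[:,1].copy().reshape(1,-1),cv2.INTER_LINEAR)[0]>127
  print(y,ds[v][[0,-1]] if v.any() else None)
for th in (0,.03,.06):
  q=C+(65-151*np.cos(th))*hc+[0,0,34+151*np.sin(th)]; u=proj('side',q,c); print(th,65-((ray('side',*u,34,c)-C)@hc))
"
```

```text
button c [ 503.5 -422.5] [ 7.8 38.9] joint 0.08
-150 [112. 151.]
-100 [112.5 151.5]
-50 [113. 152.]
0 [113.  151.5]
50 [112.  151.5]
100 [112.  150.5]
0 150.99279319999974
0.03 149.75137146778573
0.06 148.36055453630541
```

Request:
{"method": "move_arm", "body": {"plan": [[[0, 0, 0, 0, 0, 0.04, 0.28], [0, 0, 0, 0, 0, 0.08, 0.28], [0, 0, 0, 0, 0, 0.1, 0.28], [0, 0, 0, 0, 0, 0.12, 0.28], [0, 0, 0, 0, 0, 0.1363, 0.28], [0, 0, 0, 0, 0, 0.1363, 0.28], [0, 0, 0, 0, 0, 0.1363, 0.28]]], "force": 15}}

```text
time: 61.8
eef_pos: [524.4, -100.0, 10.6]
tcp_rot: [3.14, 0.002, 1.702]
force: [0.5, 1.2, 1.5]
finger_gap: 25.7
gripper_force: 0.0
```

Request:
{"method": "move_arm", "body": {"plan": [[[0, 0, 0, 0, 0, 0, 0], [0, 0, 0, 0, 0, 0, 0], [0, 0, 0, 0, 0, 0, 0], [0, 0, 0, 0, 0, 0, 0]]], "force": 15}}

```text
time: 62.3
eef_pos: [525.3, -100.1, 10.7]
tcp_rot: [3.139, 0.002, 1.702]
force: [3.7, 0.1, 0.3]
finger_gap: 9.9
gripper_force: 15.0
```

Request:
{"method": "move_arm", "body": {"plan": [[[0, 0, -0.08, 0, 0, 0, 0], [0, 0, -0.16, 0, 0, 0, 0], [0, 0, -0.24, 0, 0, 0, 0], [0, 0, -0.32, 0, 0, 0, 0], [0, 0, -0.4, 0, 0, 0, 0], [0, 0, -0.48, 0, 0, 0, 0], [0, 0, -0.56, 0, 0, 0, 0], [0, 0, -0.64, 0, 0, 0, 0], [0, 0, -0.72, 0, 0, 0, 0], [0, 0, -0.8, 0, 0, 0, 0], [0, 0, -0.86, 0, 0, 0, 0], [0, 0, -0.9, 0, 0, 0, 0], [0, 0, -0.92, 0, 0, 0, 0], [0, 0, -0.92, 0, 0, 0, 0]]], "force": 15}}

```text
time: 64.05
eef_pos: [524.5, -100.9, 10.7]
tcp_rot: [-3.139, 0.001, -3.138]
force: [1.2, -1.6, 4.8]
finger_gap: 10.5
gripper_force: 15.6
```

```bash
python3 -c "
from p import *
o=r.get_obs(); print(o['torque'],np.degrees(o['tcp_rot']),o['q'].round(2))"
```

```text
[-0.31740754 -0.61889683 -0.28144637] [-1.79833325e+02  8.23096480e-02 -1.79767484e+02] [ 0.93  0.81 -1.06  1.95  0.9   0.94  0.98]
```

```bash
python3 -c "
from c import *; import json
json.dump({'p':[523.6,-99.7,10.96],'r':rot(180.3).as_rotvec().tolist()},open('cmd.json','w'))
plan([(523.6,-99.7,120,180.3),(505,-422.9,120,91.3)]); plan([(505,-422.9,11,91.3)])"
```

```text
[0.0, -0.0, -0.0, 0.0, 0.0, -0.1363] rows>=1.7
[-0.0, -0.0, 0.9889, 0.0254, -0.4039, -0.1363] rows>=8.3
[-0.0, -0.0, -0.0, 0.0, 0.0, 0.1362] rows>=1.7
```

Request:
{"method": "move_arm", "body": {"plan": [[[0, 0, 0, 0, 0, 0, 0.28], [0, 0, 0, 0, 0, 0, 0.28], [0, 0, 0, 0, 0, 0, 0.28], [0, 0, 0, 0, 0, -0.03, 0.28], [0, 0, 0, 0, 0, -0.1, 0.28], [0, 0, 0, 0, 0, -0.1363, 0.28], [0, 0, 0, 0, 0, -0.1363, 0.28]]]}}

```text
time: 64.92
eef_pos: [525.1, -99.9, 121.1]
tcp_rot: [-3.139, 0.004, -3.136]
force: [-0.3, -0.2, 0.2]
finger_gap: 25.8
gripper_force: 0.0
```

Rows for the next call: same target minus the lift already made.

Request:
{"method": "move_arm", "body": {"plan": [[[0, 0, 0.08, 0.002, -0.03, 0, 0.28], [0, 0, 0.18, 0.006, -0.09, 0, 0.28], [0, 0, 0.29, 0.01, -0.15, 0, 0.28], [0, 0, 0.4, 0.014, -0.21, 0, 0.28], [0, 0, 0.51, 0.018, -0.27, 0, 0.28], [0, 0, 0.62, 0.022, -0.33, 0, 0.28], [0, 0, 0.73, 0.0254, -0.38, 0, 0.28], [0, 0, 0.84, 0.0254, -0.4039, 0, 0.28], [0, 0, 0.94, 0.0254, -0.4039, 0, 0.28], [0, 0, 0.9889, 0.0254, -0.4039, 0, 0.28], [0, 0, 0.9889, 0.0254, -0.4039, 0, 0.28], [0, 0, 0.9889, 0.0254, -0.4039, 0, 0.28]]]}}

```text
time: 66.42
eef_pos: [504.6, -422.7, 118.7]
tcp_rot: [-3.141, 0.001, 1.595]
force: [-0.4, 1.6, 0.0]
finger_gap: 25.6
gripper_force: 0.0
```

```bash
python3 -c "
from p import *
state()"; python3 t7.py
```

```text
t 66.42 pos [ 504.6 -422.7  118.7] cmd [ 505.  -422.9   11. ] yaw [-1.7995e+02  6.0000e-02  9.1410e+01] F [-0.4  1.6  0. ] gap 25.6 q [ 1.2   0.69 -0.81  1.58  0.54  1.1   0.28]
button c [523.4 -98.5] [10.3 42.9] joint 1.51
```

Request:
{"method": "move_arm", "body": {"plan": [[[0, 0, 0, 0, 0, 0.04, 0.28], [0, 0, 0, 0, 0, 0.08, 0.28], [0, 0, 0, 0, 0, 0.1, 0.28], [0, 0, 0, 0, 0, 0.12, 0.28], [0, 0, 0, 0, 0, 0.1362, 0.28], [0, 0, 0, 0, 0, 0.1362, 0.28], [0, 0, 0, 0, 0, 0.1362, 0], [0, 0, 0, 0, 0, 0.1362, 0], [0, 0, 0, 0, 0, 0.1362, 0], [0, 0, 0, 0, 0, 0.1362, 0]]], "force": 15}}

```text
time: 67.72
eef_pos: [506.5, -423.7, 11.7]
tcp_rot: [3.139, 0.003, 1.594]
force: [1.9, -0.3, 2.2]
finger_gap: 10.1
gripper_force: 15.0
```

```bash
python3 -c "
from p import *
state(); print(r.get_obs()['torque'])"
```

```text
t 67.72 pos [ 506.5 -423.7   11.7] cmd [ 505.  -422.9   11. ] yaw [1.7984e+02 1.7000e-01 9.1310e+01] F [ 1.9 -0.3  2.2] gap 10.1 q [ 1.15  0.82 -0.73  1.64  0.64  0.94  0.21]
[-0.1799897 -0.6797268  0.0248437]
```

Request:
{"method": "move_arm", "body": {"plan": [[[0, 0, -0.08, 0, 0, 0, 0], [0, 0, -0.16, 0, 0, 0, 0], [0, 0, -0.24, 0, 0, 0, 0], [0, 0, -0.32, 0, 0, 0, 0], [0, 0, -0.4, 0, 0, 0, 0], [0, 0, -0.48, 0, 0, 0, 0], [0, 0, -0.56, 0, 0, 0, 0], [0, 0, -0.64, 0, 0, 0, 0], [0, 0, -0.72, 0, 0, 0, 0], [0, 0, -0.8, 0, 0, 0, 0], [0, 0, -0.86, 0, 0, 0, 0], [0, 0, -0.92, 0, 0, 0, 0], [0, 0, -0.96, 0, 0, 0, 0], [0, 0, -0.99, 0, 0, 0, 0], [0, 0, -0.99, 0, 0, 0, 0], [0, 0, -0.99, 0, 0, 0, 0]]], "force": 15}}

```text
time: 69.72
eef_pos: [505.6, -424.4, 11.7]
tcp_rot: [-3.138, 0.002, -3.137]
force: [1.3, -2.6, 5.1]
finger_gap: 10.0
gripper_force: 15.7
```

```bash
python3 -c "
from p import *
state(); print(r.get_obs()['torque'])"
```

```text
t 69.72 pos [ 505.6 -424.4   11.7] cmd [ 505.  -422.9   11. ] yaw [-1.7980e+02  9.0000e-02 -1.7973e+02] F [ 1.3 -2.6  5.1] gap 10.0 q [ 1.31  0.96 -1.02  1.63  0.91  1.09  1.6 ]
[-0.26015265 -0.38256258 -0.31490692]
```

Request:
{"method": "move_arm", "body": {"plan": [[[0, 0, 0, 0, 0, 0, 0.28], [0, 0, 0, 0, 0, 0, 0.28], [0, 0, 0, 0, 0, 0, 0.28], [0, 0, 0, 0, 0, -0.03, 0.28], [0, 0, 0, 0, 0, -0.1, 0.28], [0, 0, 0, 0, 0, -0.1363, 0.28], [0, 0, 0, 0.06, 0, -0.1363, 0.28], [0, 0, 0, 0.1, -0.06, -0.1363, 0.28], [0, 0, 0, 0.1, -0.13, -0.1363, 0.28], [0, 0, 0, 0.1, -0.2, -0.1363, 0.28], [0, 0, 0, 0.1, -0.25, -0.1363, 0.28], [0, 0, 0, 0.1, -0.25, -0.1363, 0.28], [0, 0, 0, 0.1, -0.25, -0.1363, 0.28]]]}}

```text
time: 71.35
eef_pos: [427.4, -622.5, 121.2]
tcp_rot: [-3.14, 0.002, -3.134]
force: [0.2, 0.7, 0.2]
finger_gap: 25.9
gripper_force: 0.0
```

```bash
python3 t7.py; python3 -c "
from c import *
im=r.get_image('top'); cv2.imwrite('pics/fin.png',cv2.resize(im[110:250,290:530],(792,462),interpolation=cv2.INTER_CUBIC)); print(r.get_obs()['eef_pos'])"
```

```text
button c [ 503.4 -418.6] [44.2 15.5] joint 1.63
button c [523.4 -98.5] [10.3 42.9] joint 1.51
[ 427.57479347 -621.94600117  121.15004399]
```

View pics/fin.png

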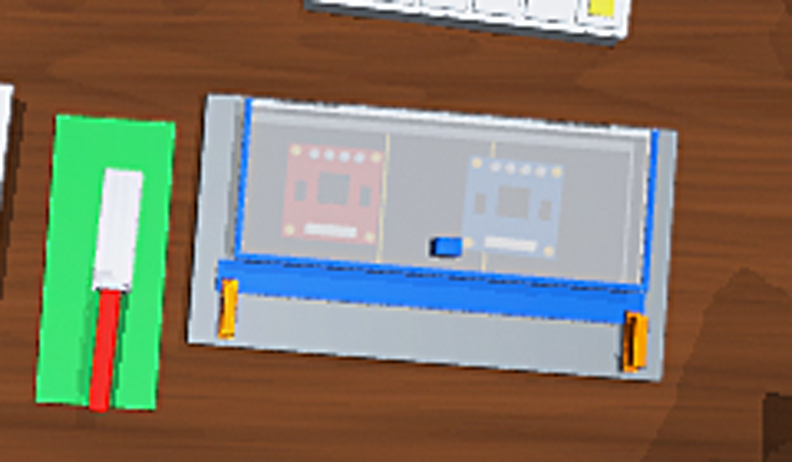

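```bash
python3 -c "
from workcell import r
print(r.sign_off())"
```

```text
the job is handed in; nothing more can be done
None
```

I handed the job in at about 71 s on the robot's clock: only red and blue boards were present, and both now stand flat in the black area under the shut hood, the spatula is back on its mat, and both turnbuttons are turned home over the flange; blue was knocked out of place after I first set it down, so I lifted it back in with the blade before shutting the hood.

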